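# Free a carved mould block from a left-hand-thread clamp

## Task

The carved mould block on the sloped carving rest is finished: undo the clamp that holds its end, whose screw has a left-hand thread (it loosens clockwise as you face the handle; do not tighten it any further), by a good half turn, until the jaw stands clear of the raised batten on the block. Then draw the block out sideways from under the jaw, away from the clamp, and set it down, without dropping it, flat in the shallow tray with the carved face up and its length along the tray. Leave the clamp undone and leave the two gouges and the mallet lying where they are.

Things in the scene. Friction and masses are not known exactly. Their poses are not given: they have to be found in the camera images.
- rest: Sloped wooden carving rest, fixed, 270 mm wide along its own y. Its slope rises at 30 degrees from horizontal along its own x; own z is vertical. Origin on the table, straight below point seat. Along the foot of the slope runs a ledge 6 mm high, 10 mm wide, against which the block's long lower side rests.
- seat (a point): The point on the surface of the slope, 75 mm above the table, under the middle of the block as it is clamped (axes as the rest's: z vertical). The slope passes through it at 30 degrees, rising along its x.
- clamp_handle (a joint): Turn of the T-handle, rad: 0 tight at the start, growing CLOCKWISE seen from above (left-hand thread), up to 5.5. Screw axis square to the slope. Handle and jaw rise together along it 2.5 mm per rad; anticlockwise presses the jaw harder on the block (stop at -0.3). Friction 0.15 N m; it stays where left. At 1.6 rad the toe is level with the batten's top; turn at least 2.1, better 2.5 or more.
- handle_bar (a point): Middle of the T-handle's wooden cross-bar (80 mm long, 16 wide, 24 tall), on the screw axis, 86 mm out from the slope when tight. z: along the screw axis, out of the slope; y: along the bar; x: across it. The bar is parallel to the block's length when tight. Below it a neck 14 mm thick, 24 mm long, then the steel jaw, its top 48 mm (collar 51) out from the slope when tight.
- jaw_toe (a point): Middle of the underside of the steel jaw's toe (30 mm across the block, 14 mm along it), bearing on the block's top just inside the batten; z out of the slope, y along the block away from the clamp. The screw axis is 46 mm towards -y from here; the jaw reaches over the batten to the toe.
- block: Carved mould block of pale wood, 50 mm wide (own x), 160 long (own y), 26 thick (own z, carved face up), about 0.14 kg. Origin: centre of its underside. A batten (10 wide, 4 high) crosses its top at the -y end, caught behind the toe. At the start its origin is at the seat, x up the slope; draw it at least 35 mm along its own +y before lifting. Grip across the 50 mm width, middle or +y half, above the ledge.
- tray: A shallow plywood tray, fixed, 145 mm (own x) by 235 mm (own y) outside, 18 mm tall, walls and floor 6 mm thick (floor's top 6 mm above the table). Origin at the centre of its underside, z up.
- gouge: a carving gouge about 210 mm long lying on the table at the foot of the slope; bystander
- gouge2: a carving gouge about 200 mm long lying beside the tray; bystander
- mallet: a wooden mallet lying on its side, head 55 x 100 x 58 mm, 280 mm long over all; bystander

How it is judged:
By the outcome, as a careful person would: the job done as asked, in the order asked, and still so for the second after the job is handed in, with the robot touching nothing.
It also fails if it takes over 72 s, if anything falls off the work surface, if the arm or the gripper's body presses on something with over 40 N, if the wrist force passes 120 N, or if a joint passes its speed limit or range.

## Robot

A 6-joint arm with a two-finger parallel gripper is mounted at the origin on the work surface. World frame = base frame: x ahead of the robot, y to its left, z up, the work surface at z = 0. Lengths are in m, angles in rad, forces in N, time in s.
With the tool pointing down it reaches from about 0.25 to 0.85 m from the base axis. Payload 12.5 kg.
Tool frame: the origin (TCP) lies midway between the tips of the shut fingers; the grasp point (between the pads) lies behind it (robot.tcp_to_grasp is the z of the grasp point in the tool frame, in m); z points along the fingers, y is the direction in which the jaws open and shut (so a half turn about z gives the same grasp; the last joint's range is limited). The gripper opens to 93 mm and grips with 3 to 60 N. Pads are 15 mm wide; open, the fingers measure 128 mm over their backs; the gripper's body (75 mm by 188 mm) begins 65 mm behind the grasp point.
Start: joints at [1.041, 0.351, 1.652, -0, 1.139, -0.085], TCP at [0.237, 0.496, 0.219] pointing down, gripper open.
Joint ranges: [-2.75, 2.75], [-0.79, 2.1], [0.01, 2.65], [-1.57, 4.71], [0.07, 3.14], [-2.87, 2.87]. Speed limits (rad/s): [2.22, 2.22, 2.79, 3.14, 3.14, 3.14].

## Interface

Orientations are given as a rotation vector (axis times angle).
In Python, from station import robot, vision, job gives the robot as it stands. The module is installed in compiled form; this text tells all that it offers.
- The arm moves only by the tool apply_moves, never from a script. Its argument "increments" is a list of rows, each a list of 4 numbers: the shift along the tool's x, y, z in cm, then the turn about the tool's z in degrees. In form: [[tx, ty, tz, twist], ...]. A call has 1 to 20 rows; each row is the pose to reach, as a shift and turn from the pose measured when the call began, along the tool's axes at that moment; what a row does not reach only later rows make up. A row lasts 1/8 s, in which the tool goes at most 62.5 mm and 10.7 degrees, less where a joint would pass 70% of its speed; a pose out of reach is approached as far as the arm can. A call with a gripper value outside its range is refused whole. "grip" is the finger opening in cm, from 0 to 9.3, set as the call begins (left out, the last holds). The fingers move at their own pace and stop on an object; "force" is the grip in N (left out, the last holds). Time passes only in rows, so rows that repeat a pose let the fingers close. It gives the time, the measured TCP pose, the force and the opening at its end, in the units of the state.
- robot.state(): the state, without advancing time (a new reading comes with each control period).
- vision.snapshot(name): name is "scene" or "top"; returns (picture, depth): 480x640x3 uint8, blue, green, red; 480x640 float32, m along the optical axis (not along the pixel's ray), 0 where there is no reading.
- vision.get_calibration(name): a dict with "camera_matrix" (3x3 intrinsics, pixels), "origin" and "rotation" of the camera in the world. Camera axes: x right, y up, looking along -z (the intrinsics and any distortion apply to the point x, -y, -z); pixel columns grow to the right and rows downward; lengths in m; the calibration is good to about 2 mm. A picture is of the moment at which its call begins. get_calibration takes no time and is no camera call.
- job.hand_in(): hands the job in, once; it reports no verdict.
The state is a dict: "t": time; "joint_positions": joint angles; "qvel": joint speeds; "joint_torque": joint torques, N m; "tool_pos": TCP position; "tcp_rot": TCP orientation; "wrist_force": force on the tool from outside, world axes, zero at the start; "moment": the same for the moment, N m; "width": opening from 0.0 (shut) to 1.0 (fully open).
Only numpy, scipy, OpenCV 4.12 (cv2) and the standard library are available. Lean on these libraries where they do the work, as an engineer would, in place of code of your own. Each camera call takes 0.05 s, during which the arm holds its last target.

## Working session

There is one attempt and no reset: what is moved stays moved. The work goes in short steps, Python scripts to look and compute and a tool call to move; the robot and the scene stay as the last step left them, time stands still between calls to the robot, and variables do not carry over. Pictures are saved under pics/ and viewed, and the job is handed in when it is done.

Besides the shell and the picture viewer there is one more tool, called after "Call:" in YAML: its name, and indented under it one key for each argument. apply_moves: Moves the arm, as the interface text tells. Its arguments: {"type":"object","properties":{"increments":{"type":"array"},"grip":{"type":"number"},"force":{"type":"number"}},"required":["increments"]}

```bash
mkdir -p pics; python3 - <<'E'
from station import robot, vision, job
import cv2,numpy as np
s=robot.state();print(s, robot.tcp_to_grasp)
for n in("scene","top"):
    im,d=vision.snapshot(n);cv2.imwrite(f"pics/{n}0.png",im);np.save(f"{n}0.npy",d)
    print(vision.get_calibration(n))
E
```

```text
{'t': 0.0, 'joint_positions': array([ 1.04138902e+00,  3.51235713e-01,  1.65239520e+00,  1.15867802e-05,
        1.13911019e+00, -8.46054570e-02]), 'qvel': array([-0.00073425, -0.00235169, -0.0006437 ,  0.00214012, -0.00140421,
       -0.00157047]), 'joint_torque': array([ 1.89387050e-03, -4.97310591e+01, -2.85270649e+01,  7.01024383e-02,
        2.54801859e-02, -6.11919586e-05]), 'tool_pos': array([0.23646134, 0.49620474, 0.2181127 ]), 'tcp_rot': array([-6.92876092e-01, -3.06386694e+00,  1.71443778e-03]), 'wrist_force': array([-0.47421521, -0.06837788, -0.51184275]), 'moment': array([ 0.04063136, -0.01810862,  0.02095406]), 'width': 0.9997233515947028} -0.0188
{'camera_matrix': array([[562.89028201,   0.        , 312.90542168],
       [  0.        , 562.89028201, 241.26248865],
       [  0.        ,   0.        ,   1.        ]]), 'origin': array([ 1.1110474 , -0.11373132,  0.86029407]), 'rotation': array([0.55970526, 0.50012219, 1.41371202])}
{'camera_matrix': array([[465.78882576,   0.        , 317.04339863],
       [  0.        , 465.78882576, 240.42705534],
       [  0.        ,   0.        ,   1.        ]]), 'origin': array([ 0.42880332, -0.06113874,  1.00951119]), 'rotation': array([ 0.11001387, -0.08371611, -1.58543514])}
```

View pics/scene0.png

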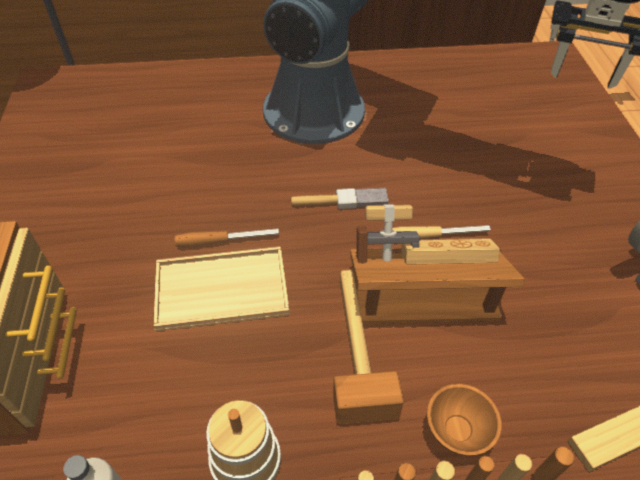

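View pics/top0.png

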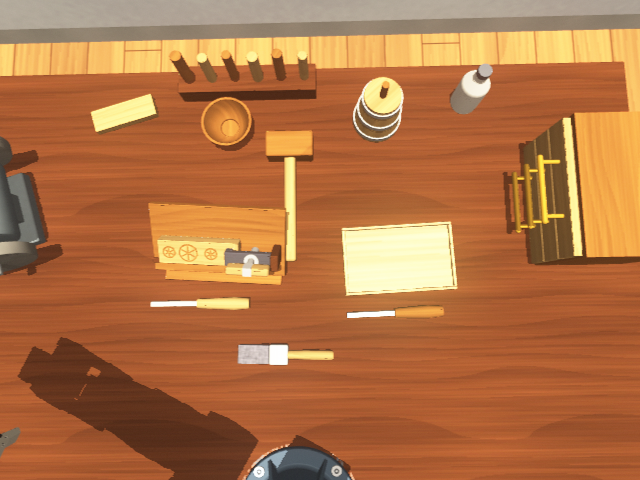

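```bash
cat > h.py <<'E'
from station import robot, vision, job
import cv2,numpy as np
from scipy.spatial.transform import Rotation as R
def cloud(n,d):
    c=vision.get_calibration(n);K=c["camera_matrix"];v,u=np.mgrid[0:480,0:640]
    p=np.stack([(u-K[0,2])/K[0,0]*d,-(v-K[1,2])/K[1,1]*d,-d],-1)
    w=p@R.from_rotvec(c["rotation"]).as_matrix().T+c["origin"]
    w[d==0]=np.nan;return w
def proj(n,P):
    c=vision.get_calibration(n);K=c["camera_matrix"]
    q=(np.atleast_2d(P)-c["origin"])@R.from_rotvec(c["rotation"]).as_matrix()
    return np.stack([K[0,0]*q[:,0]/-q[:,2]+K[0,2],K[1,1]*-q[:,1]/-q[:,2]+K[1,2]],-1)
def crop(im,x0,y0,x1,y1,f,name):
    cv2.imwrite("pics/"+name,cv2.resize(im[y0:y1,x0:x1],None,fx=f,fy=f,interpolation=cv2.INTER_CUBIC))
E
python3 - <<'E'
from h import *
im=cv2.imread("pics/top0.png");crop(im,140,195,300,315,5,"t0c.png");crop(im,335,215,465,305,6,"t0tray.png")
im=cv2.imread("pics/scene0.png");crop(im,340,190,530,330,4,"s0c.png")
w=cloud("top",np.load("top0.npy"))
for n,u,v in [("table",400,350),("slope",220,225),("slope",170,225),("slope",270,230),("blk",180,253),("blk",230,256),("trayfl",400,260),("handle",235,267),("handle",265,267)]:print(n,w[v,u])
ws=cloud("scene",np.load("scene0.npy"))
for n,u,v in [("table",250,200),("trayfl",220,285),("blk",460,245),("slope",440,268),("handle",375,211),("handle",403,211)]:print(n,ws[v,u])
E
```

```text
table [ 0.31736252 -0.21669211  0.00254006]
slope [0.5759535  0.14549377 0.09852709]
slope [0.57788898 0.24554792 0.0980314 ]
slope [0.56406454 0.04600563 0.09869086]
blk [0.52149867 0.22433461 0.09818216]
blk [0.51173685 0.12060335 0.12060361]
trayfl [ 0.50719712 -0.22285237  0.00866251]
handle [0.48743975 0.10252649 0.16357506]
handle [0.48708433 0.04880579 0.1551691 ]
table [ 0.28731289 -0.1618198   0.00096693]
trayfl [ 0.50278096 -0.22208206  0.00582447]
blk [0.5243234  0.20396512 0.10140739]
slope [0.56649312 0.15917965 0.09656035]
handle [0.48390403 0.05598638 0.15950155]
handle [0.48828994 0.10300098 0.15960519]
```

View pics/t0c.png

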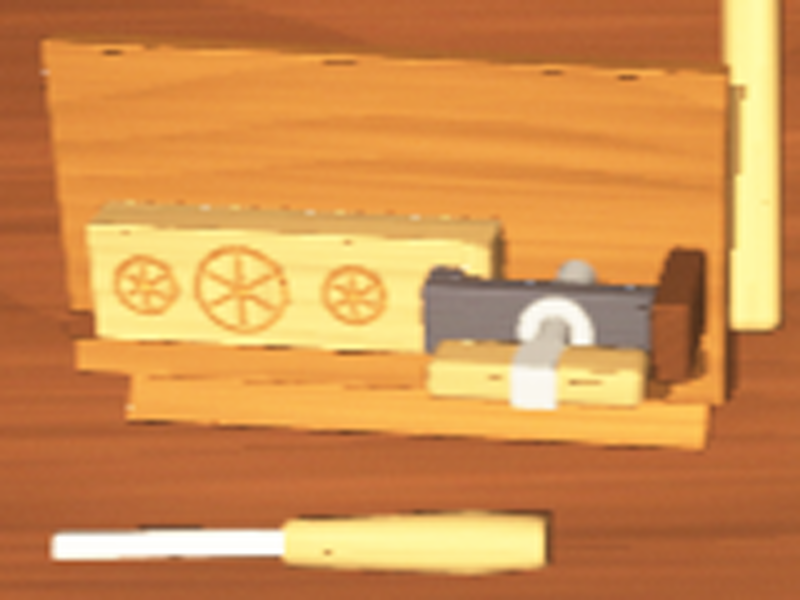

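View pics/s0c.png

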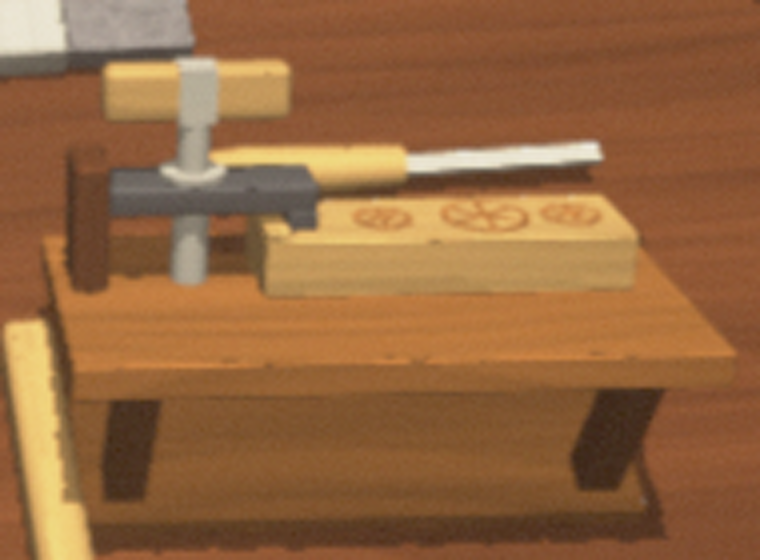

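View pics/t0tray.png

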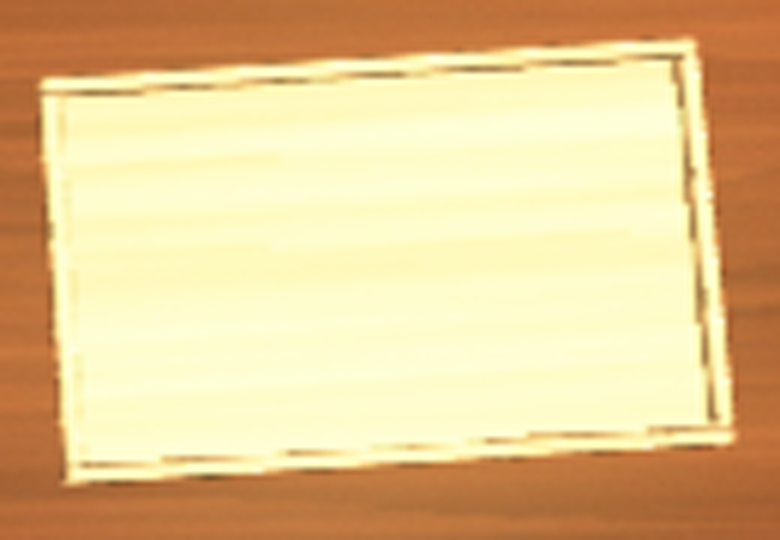

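```bash
cat > fit.py <<'E'
from h import *
from scipy.optimize import least_squares
c30,s30=np.cos(np.pi/6),.5
def frame(p):
    Rz=R.from_euler('z',p[2]).as_matrix()
    S=np.array([[c30,0,-s30],[0,1,0],[s30,0,c30]])
    return Rz@S,np.array([p[0],p[1],.075])
T=lambda x,y:(140+x/5,195+y/5); S_=lambda x,y:(340+x/4,190+y/4)
axy=-80+5+5+7-46 # guess; toe just inside batten: -80+10+7 -46
axy=-80+10+7-46
obs=[("top",(25,80,26),T(88,225)),("top",(-25,80,26),T(97,338)),("top",(25,80,0),T(108,203)),("top",(25,-80,0),T(500,222)),
("top",(-8,axy+40,98),T(428,397)),("top",(-8,axy-40,98),T(640,403)),
("scene",(25,80,26),S_(635,240)),("scene",(25,80,0),S_(635,290)),("scene",(25,-80,0),S_(268,293)),("scene",(-25,80,26),S_(605,195)),
("scene",(8,axy+40,98),S_(290,68)),("scene",(8,axy-40,98),S_(105,66)),("scene",(8,axy+40,74),S_(290,115)),("scene",(8,axy-40,74),S_(105,118))]
def res(p,full=False):
    A,o=frame(p);o=o+np.array([0,0,0]);r=[]
    for n,q,uv in obs: r.append((proj(n,A@(np.array(q)/1e3)+o)[0]-uv))
    r=np.array(r);return r if full else r.ravel()
if __name__=="__main__":
    s=least_squares(res,[.53,.15,0],loss="soft_l1");print(s.x,axy);print(res(s.x,True).round(1))
    # tray
    t=[(42,80),(693,42),(733,437),(68,482)];U=np.array([(335+a/6,215+b/6) for a,b in t])
    L=[(72.5,117.5,18),(72.5,-117.5,18),(-72.5,-117.5,18),(-72.5,117.5,18)]
    f=lambda p:np.concatenate([proj("top",R.from_euler('z',p[2]).apply(np.array(q)/1e3)+[p[0],p[1],0])[0]-u for q,u in zip(L,U)])
    s=least_squares(f,[.5,-.22,0]);print(s.x,f(s.x).round(1))
    P=[R.from_euler('z',s.x[2]).apply(np.array(q)/1e3)+[s.x[0],s.x[1],0] for q in L];print(proj("scene",P))
E
python3 fit.py
```

```text
[ 0.53154067  0.18712312 -0.07543513] -109
[[-0.5  0.2]
 [-0.   0.6]
 [ 0.2 -0.4]
 [ 0.9  0.3]
 [-0.7  2.2]
 [ 0.3  3.6]
 [ 1.3 -0.8]
 [-0.4  0.7]
 [-1.1  1.2]
 [-0.5  0.2]
 [ 1.2 -0.1]
 [ 0.1  0.9]
 [ 0.4  1.6]
 [-0.3  1.4]]
[ 0.51065258 -0.21917861  0.04576353] [-0.5 -0.4  0.4 -1.   0.4  1.  -0.2  0.4]
[[289.61131252 310.63510145]
 [153.61367904 326.71252735]
 [156.37792202 260.22805795]
 [280.87161729 246.86563974]]
```

```bash
cat > ov.py <<'E'
from h import *
from fit import frame
def box(A,o,lo,hi):
    return [A@(np.array([x,y,z])/1e3)+o for x in(lo[0],hi[0]) for y in(lo[1],hi[1]) for z in(lo[2],hi[2])]
E_=[(a,b) for a in range(8) for b in range(a) if bin(a^b).count('1')==1]
def draw(n,im,boxes,x0,y0,f):
    im=cv2.resize(im,None,fx=f,fy=f,interpolation=cv2.INTER_CUBIC)
    for B in boxes:
        q=(proj(n,B)+.5)*f-.5
        for a,b in E_: cv2.line(im,tuple(int(v) for v in q[a]),tuple(int(v) for v in q[b]),(255,0,255),1)
    return im
E
python3 - <<'E'
from ov import *
A,o=frame([ 0.53154067 , 0.18712312 ,-0.07543513])
B=[box(A,o,(-25,-80,0),(25,80,26)),box(A,o,(-8,-149,74),(8,-69,98))]
im=draw("top",cv2.imread("pics/top0.png"),B,0,0,5)[195*5:315*5,140*5:300*5]
im2=draw("scene",cv2.imread("pics/scene0.png"),B,0,0,5)[190*5:300*5,340*5:500*5]
cv2.imwrite("pics/ov1.png",im);cv2.imwrite("pics/ov2.png",im2)
E
```

```text
(no output)
```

View pics/ov1.png

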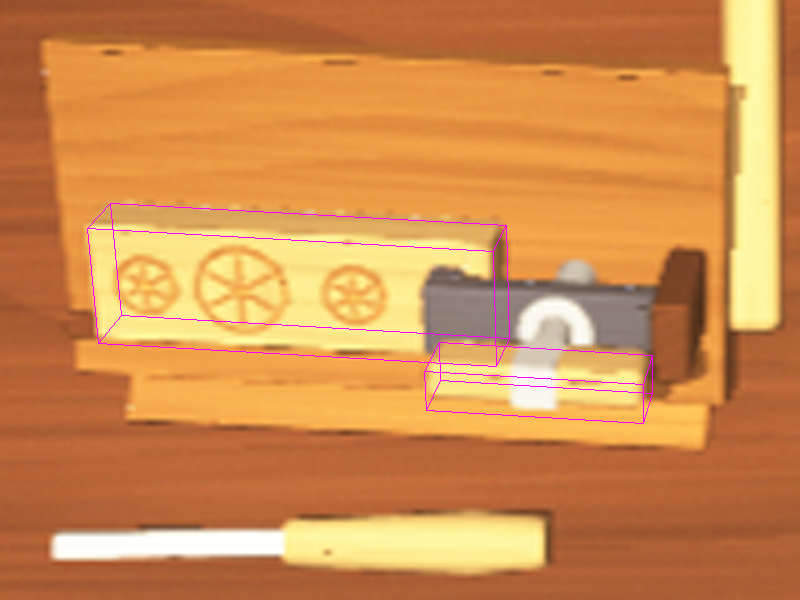

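View pics/ov2.png

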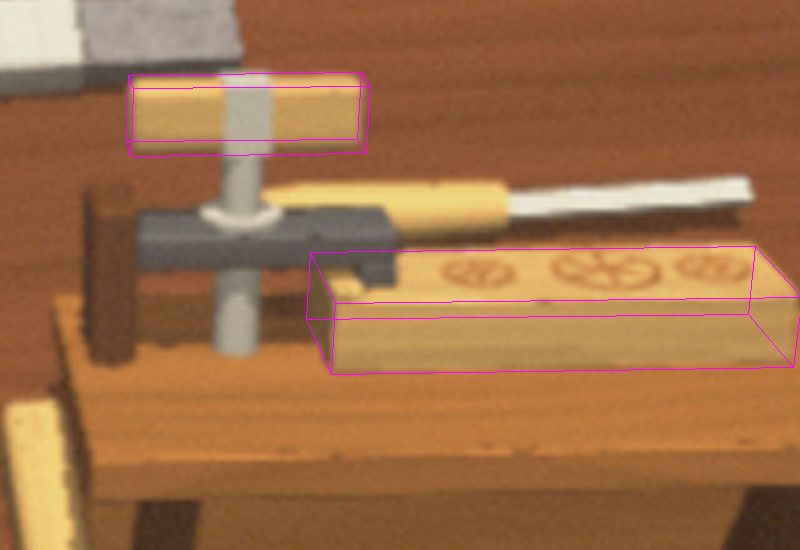

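```bash
cat > fit2.py <<'E'
from fit import *
Z=lambda x,y:(340+x/5,190+y/5)
obs=[("top",(25,80,26),T(87,225)),("top",(-25,80,26),T(97,338)),("top",(25,80,0),T(106,203)),("top",(25,-80,0),T(502,222)),("top",(25,-80,26),T(493,243)),
("top",(-8,axy+40,98),T(428,396)),("top",(-8,axy-40,98),T(642,404)),("top",(8,axy+40,98),T(430,364)),("top",(8,axy-40,98),T(646,374)),("top",(8,axy-40,74),T(651,350)),
("scene",(25,80,26),Z(795,298)),("scene",(25,80,0),Z(792,364)),("scene",(25,-80,0),Z(335,369)),("scene",(25,-80,26),Z(332,303)),("scene",(-25,80,26),Z(757,243)),
("scene",(8,axy+40,98),Z(365,86)),("scene",(8,axy-40,98),Z(134,86)),("scene",(8,axy+40,74),Z(361,149)),("scene",(8,axy-40,74),Z(132,154)),("scene",(-8,axy-40,98),Z(131,76)),("scene",(-8,axy+40,98),Z(362,75))]
def res(p,full=False):
    A,o=frame(p);r=[]
    for n,q,uv in obs:
        r.append(proj(n,A@(np.array(q)/1e3)+o)[0]-uv+(p[3:5] if n=="top" else p[5:7]))
    r=np.array(r);
    if full:return r
    return np.concatenate([r.ravel(),p[3:]*.7])
s=least_squares(res,[.53,.15,0,0,0,0,0],loss="soft_l1");print(s.x);print(res(s.x,True).round(1))
E
python3 fit2.py
```

```text
Traceback (most recent call last):
  File "fit2.py", line 14, in <module>
    s=least_squares(res,[.53,.15,0,0,0,0,0],loss="soft_l1");print(s.x);print(res(s.x,True).round(1))
  File "fit2.py", line 10, in res
    r.append(proj(n,A@(np.array(q)/1e3)+o)[0]-uv+(p[3:5] if n=="top" else p[5:7]))
             ~~~~^^^^^^^^^^^^^^^^^^^^^^^^^
  File "h.py", line 10, in proj
    c=vision.get_calibration(n);K=c["camera_matrix"]
ValueError: time passes only in moves, steps and waits
```

```bash
sed -i 's/^def cloud/import functools\n_gc=functools.lru_cache(None)(vision.get_calibration)\ndef cloud/; s/c=vision.get_calibration(n)/c=_gc(n)/' h.py; python3 fit2.py
```

```text
[ 0.532195    0.18694114 -0.06759559  0.06391026 -0.4296766   0.25781924
 -0.42750559]
[[-0.2 -0.2]
 [ 0.2  0.2]
 [ 0.6 -0.8]
 [ 0.6 -0.7]
 [-0.2  0.2]
 [-0.3  1.4]
 [ 0.3  2. ]
 [-1.  -0. ]
 [-0.5  0.2]
 [ 0.2 -0.8]
 [ 1.3 -0.9]
 [ 0.3 -0. ]
 [-0.8  0.8]
 [ 0.6 -0.1]
 [-0.6 -0.1]
 [ 0.8 -0.2]
 [-0.4  0.6]
 [ 0.8  0.7]
 [-0.3  0.5]
 [-0.9 -0.2]
 [-0.5 -0.8]]
```

```bash
python3 - <<'E'
from h import *
crop(cv2.imread("pics/scene0.png"),530,0,640,100,7,"g0.png")
im=cv2.imread("pics/scene0.png")
w=cloud("scene",np.load("scene0.npy"))
for u in range(545,640,6): print(u,[tuple(w[v,u].round(3)) for v in (60,78)])
E
```

```text
545 [(np.float64(-0.153), np.float64(0.638), np.float64(0.006)), (np.float64(-0.08), np.float64(0.612), np.float64(0.001))]
551 [(np.float64(-0.157), np.float64(0.657), np.float64(0.002)), (np.float64(-0.08), np.float64(0.628), np.float64(0.0))]
557 [(np.float64(0.223), np.float64(0.438), np.float64(0.259)), (np.float64(-0.079), np.float64(0.645), np.float64(-0.0))]
563 [(np.float64(0.225), np.float64(0.449), np.float64(0.259)), (np.float64(-0.079), np.float64(0.661), np.float64(-0.001))]
569 [(np.float64(-0.151), np.float64(0.704), np.float64(0.003)), (np.float64(-0.074), np.float64(0.675), np.float64(0.001))]
575 [(np.float64(-0.155), np.float64(0.724), np.float64(-0.001)), (np.float64(-0.071), np.float64(0.689), np.float64(0.003))]
581 [(np.float64(-0.152), np.float64(0.739), np.float64(0.001)), (np.float64(-0.066), np.float64(0.702), np.float64(0.005))]
587 [(np.float64(-1.239), np.float64(1.505), np.float64(-0.741)), (np.float64(-0.069), np.float64(0.72), np.float64(0.002))]
593 [(np.float64(-1.245), np.float64(1.541), np.float64(-0.747)), (np.float64(-0.065), np.float64(0.734),
[... 195 characters left out ...]
loat64(-0.741)), (np.float64(-1.088), np.float64(1.534), np.float64(-0.745))]
611 [(np.float64(-1.256), np.float64(1.646), np.float64(-0.76)), (np.float64(0.261), np.float64(0.535), np.float64(0.239))]
617 [(np.float64(-1.215), np.float64(1.647), np.float64(-0.733)), (np.float64(0.268), np.float64(0.542), np.float64(0.243))]
623 [(np.float64(0.266), np.float64(0.538), np.float64(0.28)), (np.float64(-1.082), np.float64(1.623), np.float64(-0.746))]
629 [(np.float64(0.269), np.float64(0.547), np.float64(0.282)), (np.float64(-1.079), np.float64(1.652), np.float64(-0.746))]
635 [(np.float64(-1.21), np.float64(1.74), np.float64(-0.736)), (np.float64(-1.062), np.float64(1.669), np.float64(-0.735))]
```

View pics/g0.png

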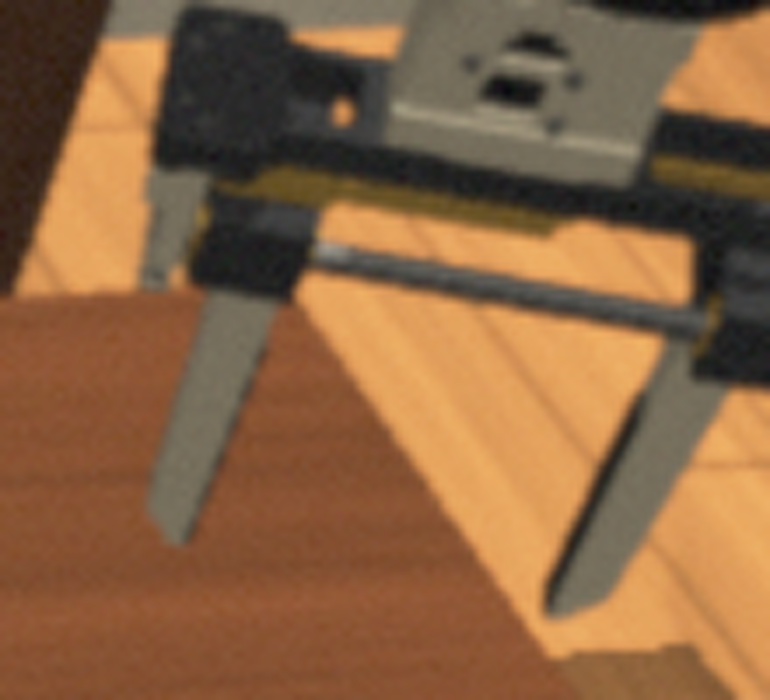

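```bash
cat > plan.py <<'E'
from h import *
from fit import frame
P=[.5322,.1869,-.0665]
A,o=frame(P)
HALF=.0175
def finger(th,gap=0.,dn=.007,r=.030,lead=.85):
    c=np.array([0,-.109,.086+.0025*th]);b=np.array([np.sin(th),np.cos(th),0]);m=np.array([np.cos(th),-np.sin(th),0])
    pts=[A@(c+r*b-.008*m+np.array([0,0,z]))+o for z in np.linspace(-.012,.012,13)]
    low=min(p[2] for p in pts);tip=low-dn
    mw=A@m;phi=np.arctan2(mw[1],mw[0])
    phi=P[2]-lead*th
    h=np.array([np.cos(phi),np.sin(phi),0])
    k=min(pts,key=lambda p:p@h)
    q=k-h*(HALF+gap);q[2]=tip
    return q,phi,low,k
if __name__=="__main__":
    np.set_printoptions(precision=3,suppress=True)
    print("bar",A@np.array([0,-.109,.086])+o)
    for d in np.arange(0,171,10):
        th=np.radians(d);q,phi,low,k=finger(th)
        h=np.array([np.cos(phi),np.sin(phi),0]);s=np.array([-h[1],h[0],0])
        cs=[A.T@(q+a*h*HALF+e*s*.0075-o) for a in(-1,1) for e in(-1,1)]
        n=[x[2]-.0025*th for x in cs]
        print(d,q,np.degrees(phi).round(0),"minN rel",min(n),"inner corners",(cs[3]-[0,-.109,0])[:2],(cs[2]-[0,-.109,0])[:2])
E
python3 plan.py
```

```text
bar [0.482 0.081 0.149]
0 [0.454 0.113 0.128] -4.0 minN rel 0.0739378221735089 inner corners [-0.022  0.037] [-0.022  0.022]
10 [0.458 0.116 0.131] -12.0 minN rel 0.07338353688177288 inner corners [-0.016  0.038] [-0.018  0.024]
20 [0.464 0.118 0.134] -21.0 minN rel 0.07284142828079865 inner corners [-0.009  0.038] [-0.013  0.024]
30 [0.469 0.119 0.137] -29.0 minN rel 0.07232340556047781 inner corners [-0.003  0.037] [-0.009  0.023]
40 [0.475 0.119 0.14 ] -38.0 minN rel 0.07184084878549363 inner corners [0.003 0.034] [-0.004  0.022]
50 [0.48  0.118 0.143] -46.0 minN rel 0.07140435889495018 inner corners [0.008 0.031] [-0.    0.02]
60 [0.485 0.116 0.145] -55.0 minN rel 0.07102352481804529 inner corners [0.013 0.027] [0.003 0.017]
70 [0.49  0.113 0.147] -63.0 minN rel 0.07070671282185323 inner corners [0.017 0.022] [0.006 0.014]
80 [0.494 0.11  0.149] -72.0 minN rel 0.07046088271888351 inner corners [0.02  0.016] [0.008 0.01 ]
90 [0.498 0.105 0.15 ] -80.0 minN rel 0.07029143497201765 inner corners [0.022 0.01 ] [0.01  0.006]
100 [0.5   0.1   0.151] -89.0 minN rel 0.07020209205566487 inner corners [0.024 0.003] [0.011 0.002]
110 [0.514 0.094 0.152] -97.0 minN rel 0.0631264672375669 inner corners [ 0.034 -0.003] [ 0.021 -0.002]
120 [0.516 0.088 0.152] -106.0 minN rel 0.06063131408144632 inner corners [ 0.033 -0.01 ] [ 0.02  -0.007]
130 [0.516 0.082 0.151] -114.0 minN rel 0.05829667229178682 inner corners [ 0.031 -0.016] [ 0.019 -0.011]
140 [0.515 0.076 0.15 ] -123.0 minN rel 0.0561738299174253 inner corners [ 0.028 -0.021] [ 0.016 -0.014]
150 [0.514 0.071 0.149] -131.0 minN rel 0.05430942213976417 inner corners [ 0.024 -0.027] [ 0.013 -0.017]
160 [0.512 0.066 0.147] -140.0 minN rel 0.05274440677836132 inner corners [ 0.019 -0.031] [ 0.01 -0.02]
170 [0.509 0.061 0.145] -148.0 minN rel 0.05151316451835732 inner corners [ 0.013 -0.034] [ 0.006 -0.022]
```

```bash
cat > plan2.py <<'E'
from plan import *
def finger2(th,dn=.006,r=.029,lead=.85,half=HALF,P=P):
    A,o=frame(P)
    c=np.array([0,-.109,.086+.0025*th]);b=np.array([np.sin(th),np.cos(th),0]);m=np.array([np.cos(th),-np.sin(th),0])
    mid=A@(c+r*b-.008*m)+o
    tip=mid[2]-.012*.866-dn
    phi=P[2]-lead*th
    h=np.array([np.cos(phi),np.sin(phi),0]);s=np.array([-h[1],h[0],0])
    G=np.stack(np.meshgrid(np.linspace(-.04,.04,81),[-.008,.008],np.linspace(-.012,.012,13)),-1).reshape(-1,3)
    pts=(c+G[:,:1]*b+G[:,1:2]*m+G[:,2:]*np.array([0,0,1]))@A.T+o
    ok=(abs((pts-mid)@s)<.0075)&(pts[:,2]>tip)
    k=(pts[ok]@h).min()
    q=mid+h*(k-mid@h-half);q[2]=tip
    return q,phi
if __name__=="__main__":
    for d in np.arange(0,171,10):
        th=np.radians(d);q,phi=finger2(th)
        h=np.array([np.cos(phi),np.sin(phi),0]);s=np.array([-h[1],h[0],0])
        cs=[A.T@(q+a*h*HALF+e*s*.0075-o) for a in(-1,1) for e in(-1,1)]
        print(d,q.round(3),np.degrees(phi).round(0),"minN",(min(x[2]-.0025*th for x in cs)).round(4),(cs[3]-[0,-.109,0])[:2].round(3),(cs[2]-[0,-.109,0])[:2].round(3))
E
python3 plan2.py
```

```text
0 [0.454 0.112 0.129] -4.0 minN 0.0748 [-0.021  0.036] [-0.021  0.021]
10 [0.458 0.116 0.132] -12.0 minN 0.0742 [-0.015  0.038] [-0.017  0.023]
20 [0.464 0.119 0.135] -21.0 minN 0.0735 [-0.009  0.039] [-0.012  0.025]
30 [0.47  0.121 0.138] -29.0 minN 0.0727 [-0.002  0.038] [-0.008  0.025]
40 [0.476 0.121 0.141] -38.0 minN 0.0718 [0.004 0.036] [-0.003  0.024]
50 [0.482 0.121 0.144] -46.0 minN 0.071 [0.01  0.033] [0.002 0.022]
60 [0.488 0.119 0.146] -55.0 minN 0.0702 [0.016 0.029] [0.006 0.02 ]
70 [0.494 0.116 0.148] -63.0 minN 0.0694 [0.02  0.024] [0.009 0.016]
80 [0.498 0.111 0.15 ] -72.0 minN 0.0688 [0.024 0.018] [0.012 0.012]
90 [0.502 0.106 0.151] -80.0 minN 0.0684 [0.027 0.011] [0.014 0.008]
100 [0.506 0.103 0.152] -89.0 minN 0.0682 [0.028 0.007] [0.015 0.005]
110 [0.508 0.099 0.152] -97.0 minN 0.0669 [0.029 0.002] [0.016 0.002]
120 [0.51  0.094 0.152] -106.0 minN 0.0639 [ 0.028 -0.004] [ 0.016 -0.   ]
130 [0.512 0.09  0.152] -114.0 minN 0.0608 [ 0.028 -0.008] [ 0.015 -0.003]
140 [0.513 0.085 0.151] -123.0 minN 0.058 [ 0.026 -0.013] [ 0.014 -0.006]
150 [0.514 0.079 0.149] -131.0 minN 0.0553 [ 0.023 -0.018] [ 0.013 -0.009]
160 [0.513 0.074 0.148] -140.0 minN 0.053 [ 0.02  -0.023] [ 0.011 -0.012]
170 [0.511 0.068 0.146] -148.0 minN 0.0512 [ 0.016 -0.027] [ 0.008 -0.015]
```

```bash
cat > mv.py <<'E'
from h import *
def rows(targets):
    """targets: list of (xyz, phi = world angle of tool y) -> rows from the measured pose"""
    s=robot.state();M=R.from_rotvec(s["tcp_rot"]).as_matrix();p=s["tool_pos"]
    ph0=np.arctan2(M[1,1],M[0,1])
    print("t",s["t"].__round__(2),"pos",p.round(4),"phi",np.degrees(ph0).round(1),"F",s["wrist_force"].round(1),"w",round(s["width"],3),"j6",s["joint_positions"][5].round(2))
    out=[]
    for q,phi in targets:
        d=M.T@(np.array(q)-p)*100;tw=np.degrees(ph0-phi)
        out.append([round(float(v),2) for v in d]+[round(float(tw),1)])
    for r in out:print(r)
E
python3 - <<'E'
from mv import *
rows([([.425,.112,.2],np.radians(-4)),([.425,.112,.129],np.radians(-4))])
E
```

```text
t 0.1 pos [0.2365 0.4962 0.2182] phi 64.5 F [ 0.3 -0.1  0.1] w 1.0 j6 -0.08
[-33.55, -26.57, 1.84, 68.5]
[-33.55, -26.57, 8.94, 68.5]
```

Call:
apply_moves:
  increments:
    - [-3.4,-2.7,0.2,6.9]
    - [-6.7,-5.3,0.4,13.7]
    - [-10.1,-8,0.6,20.6]
    - [-13.4,-10.6,0.8,27.4]
    - [-16.8,-13.3,0.9,34.3]
    - [-20.1,-16,1.1,41.1]
    - [-23.5,-18.6,1.3,48]
    - [-26.9,-21.3,1.5,54.8]
    - [-30.2,-23.9,1.7,61.7]
    - [-33.6,-26.6,1.8,68.5]
    - [-33.6,-26.6,4,68.5]
    - [-33.6,-26.6,6.5,68.5]
    - [-33.6,-26.6,6.5,68.5]
  grip: 0
  force: 20

```text
t: 1.72
tool_pos: [0.4243, 0.1112, 0.1522]
tcp_rot: [-2.296, -2.142, 0.006]
wrist_force: [0.9, -0.2, 1.6]
width: 0.006
```

```bash
python3 - <<'E'
from plan2 import *
from mv import *
im,d=vision.snapshot("scene");crop(im,300,100,500,270,4,"s1.png")
rows([([.43,.112,.13],np.radians(-4))]+[finger2(np.radians(x)) for x in range(0,100,5)])
E
```

```text
t 1.77 pos [0.425  0.1115 0.1533] phi -4.0 F [ 0.9  0.3 -0.2] w 0.004 j6 0.22
[0.09, 0.5, 2.33, 0.0]
[0.25, 2.86, 2.42, -0.2]
[0.49, 3.07, 2.27, 4.1]
[0.69, 3.31, 2.12, 8.3]
[0.88, 3.56, 1.97, 12.6]
[1.03, 3.83, 1.82, 16.8]
[1.16, 4.12, 1.67, 21.1]
[1.26, 4.41, 1.52, 25.3]
[1.32, 4.71, 1.38, 29.6]
[1.36, 5.02, 1.24, 33.8]
[1.36, 5.32, 1.1, 38.1]
[1.33, 5.63, 0.97, 42.3]
[1.27, 5.94, 0.84, 46.6]
[1.18, 6.24, 0.73, 50.8]
[1.05, 6.53, 0.62, 55.1]
[0.9, 6.81, 0.52, 59.3]
[0.72, 7.07, 0.43, 63.6]
[0.51, 7.32, 0.35, 67.8]
[0.29, 7.55, 0.28, 72.1]
[0.04, 7.76, 0.22, 76.3]
[-0.13, 7.93, 0.17, 80.6]
```

View pics/s1.png

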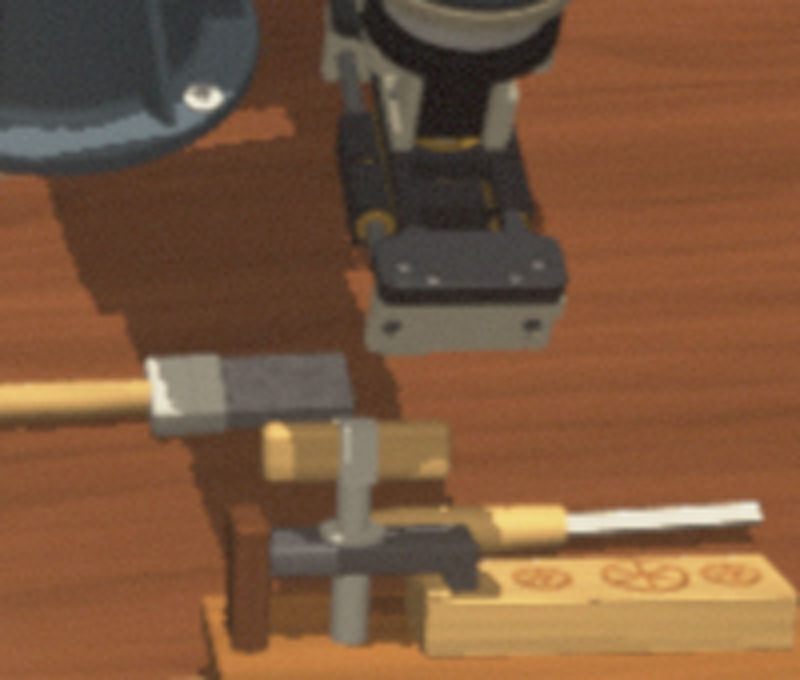

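Call:
apply_moves:
  increments:
    - [0.1,0.5,1.5,0]
    - [0.2,1.2,2.4,0]
    - [0.25,2,2.4,0]
    - [0.25,2.86,2.4,0]
    - [0.5,3.1,2.25,4]
    - [0.7,3.3,2.1,8]
    - [0.9,3.55,1.95,12.5]
    - [1.05,3.85,1.8,17]
    - [1.15,4.1,1.65,21]
    - [1.25,4.4,1.5,25]
    - [1.3,4.7,1.4,29.5]
    - [1.35,5,1.25,34]
    - [1.35,5.3,1.1,38]
    - [1.33,5.63,0.97,42]

```text
t: 3.52
tool_pos: [0.4812, 0.1209, 0.1435]
tcp_rot: [-2.913, -1.173, 0.008]
wrist_force: [-7.7, 1.8, 3.1]
width: 0.004
```

```bash
python3 - <<'E'
from plan2 import *
from mv import *
im,d=vision.snapshot("scene");crop(im,340,120,540,290,4,"s2.png")
im,d=vision.snapshot("top");crop(im,140,180,300,300,5,"t2.png")
rows([finger2(np.radians(x)) for x in range(50,175,5)])
E
```

```text
t 3.62 pos [0.4816 0.1209 0.1436] phi -46.1 F [-5.5  0.9  2.5] w 0.005 j6 0.96
[0.03, 0.04, 0.01, 0.2]
[0.19, 0.31, -0.11, 4.5]
[0.32, 0.59, -0.23, 8.7]
[0.42, 0.9, -0.34, 13.0]
[0.49, 1.2, -0.44, 17.2]
[0.54, 1.52, -0.53, 21.5]
[0.55, 1.84, -0.61, 25.7]
[0.54, 2.16, -0.68, 30.0]
[0.5, 2.48, -0.74, 34.2]
[0.48, 2.73, -0.79, 38.5]
[0.46, 2.96, -0.83, 42.7]
[0.45, 3.18, -0.86, 47.0]
[0.38, 3.44, -0.87, 51.2]
[0.31, 3.68, -0.87, 55.5]
[0.23, 3.91, -0.87, 59.7]
[0.15, 4.14, -0.85, 64.0]
[0.08, 4.35, -0.82, 68.2]
[-0.05, 4.58, -0.77, 72.5]
[-0.23, 4.82, -0.72, 76.7]
[-0.39, 5.03, -0.66, 81.0]
[-0.57, 5.23, -0.59, 85.2]
[-0.81, 5.42, -0.52, 89.5]
[-1.02, 5.59, -0.43, 93.7]
[-1.29, 5.74, -0.34, 98.0]
[-1.53, 5.87, -0.24, 102.2]
```

View pics/s2.png

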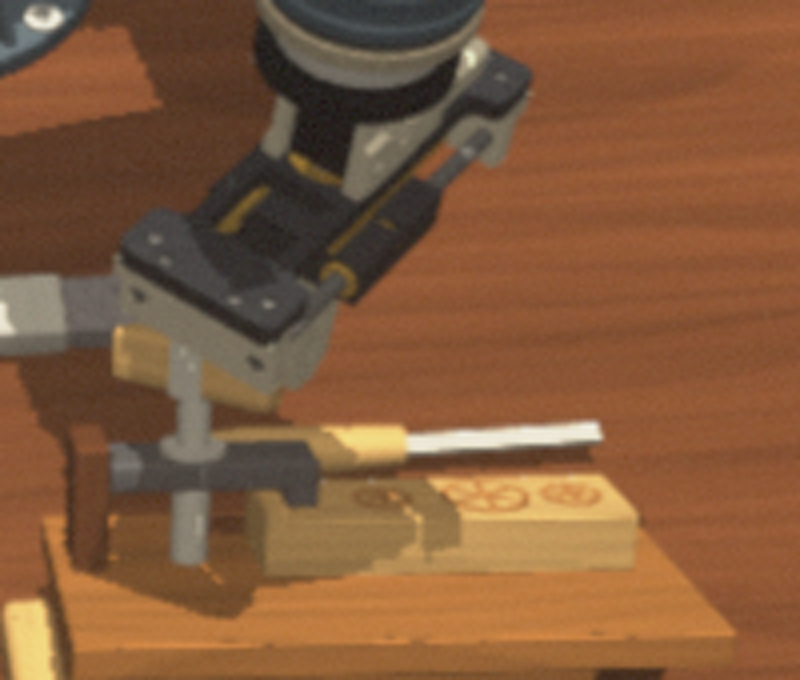

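View pics/t2.png

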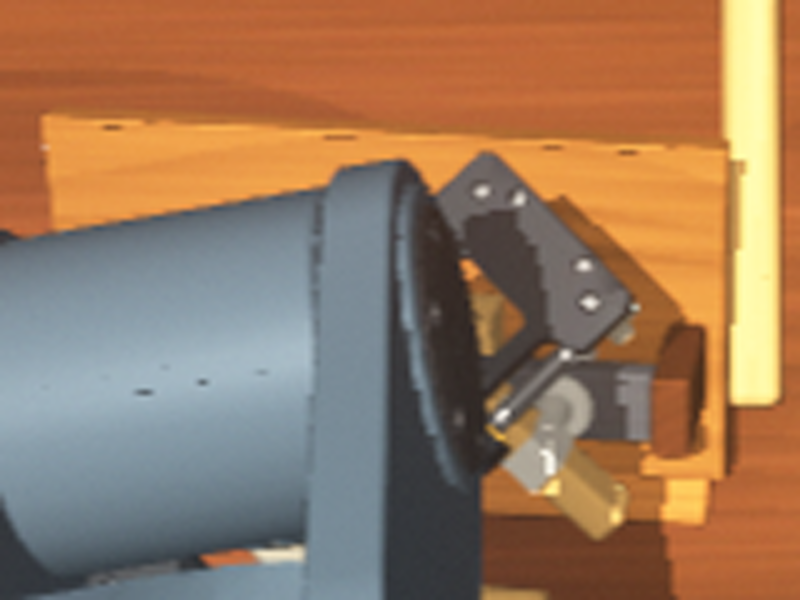

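Call:
apply_moves:
  increments:
    - [0.2,0.3,-0.1,4.5]
    - [0.3,0.6,-0.25,8.7]
    - [0.4,0.9,-0.35,13]
    - [0.5,1.2,-0.45,17]
    - [0.55,1.5,-0.55,21.5]
    - [0.55,1.85,-0.6,25.7]
    - [0.55,2.15,-0.7,30]
    - [0.5,2.5,-0.75,34]
    - [0.5,2.75,-0.8,38.5]
    - [0.45,2.95,-0.83,42.7]
    - [0.45,3.2,-0.86,47]
    - [0.4,3.45,-0.87,51]
    - [0.3,3.7,-0.87,55.5]
    - [0.25,3.9,-0.87,59.7]

```text
t: 5.38
tool_pos: [0.511, 0.0951, 0.1528]
tcp_rot: [3.111, -0.436, -0.006]
wrist_force: [-1.7, 5.1, 2.2]
width: 0.002
```

```bash
python3 - <<'E'
from plan2 import *
from mv import *
im,d=vision.snapshot("scene");crop(im,340,120,540,290,4,"s3.png")
im,d=vision.snapshot("top");crop(im,140,180,300,300,5,"t3.png")
rows([finger2(np.radians(x)) for x in range(120,180,5)])
E
```

```text
t 5.47 pos [0.511  0.0949 0.1528] phi -105.9 F [-0.8  5.3  2.5] w 0.007 j6 1.94
[-0.04, 0.08, 0.06, -0.1]
[0.11, 0.26, 0.08, 4.2]
[0.26, 0.43, 0.11, 8.4]
[0.4, 0.66, 0.15, 12.7]
[0.51, 0.93, 0.2, 16.9]
[0.61, 1.18, 0.26, 21.2]
[0.69, 1.43, 0.33, 25.4]
[0.74, 1.73, 0.41, 29.7]
[0.78, 2.0, 0.49, 33.9]
[0.77, 2.31, 0.58, 38.2]
[0.77, 2.58, 0.68, 42.4]
[0.71, 2.88, 0.78, 46.7]
```

View pics/s3.png

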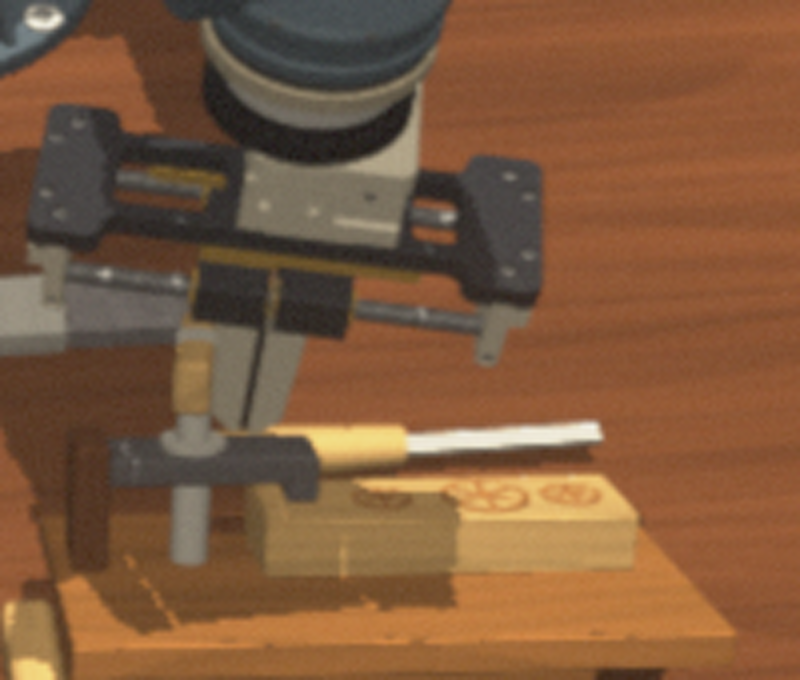

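View pics/t3.png

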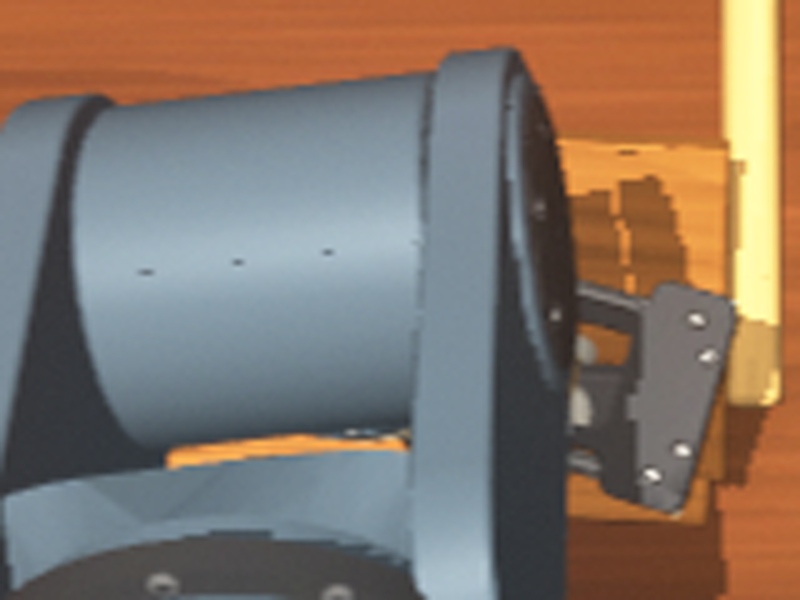

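```bash
python3 - <<'E'
from plan2 import *
from mv import *
T=[finger2(np.radians(x),dn=.008,half=.010,lead=.85,r=.029) for x in range(95,170,5)]
rows(T)
for x in (95,120,140,165):
    q,phi=finger2(np.radians(x),dn=.008,half=.010);h=np.array([np.cos(phi),np.sin(phi),0]);s=np.array([-h[1],h[0],0]);th=np.radians(x)
    cs=[A.T@(q+a*h*.01+e*s*.0075-o)-[0,-.109,.0025*th] for a in(-1,1) for e in(-1,1)];print(x,np.array(cs).round(3).tolist())
E
```

```text
t 5.47 pos [0.511  0.0949 0.1528] phi -105.9 F [-0.8  5.3  2.5] w 0.007 j6 1.94
[-0.68, -0.07, 0.33, -21.3]
[-0.54, 0.07, 0.3, -17.1]
[-0.4, 0.23, 0.27, -12.8]
[-0.28, 0.39, 0.26, -8.6]
[-0.15, 0.56, 0.25, -4.3]
[-0.04, 0.78, 0.26, -0.1]
[0.06, 0.97, 0.28, 4.2]
[0.15, 1.17, 0.31, 8.4]
[0.23, 1.39, 0.35, 12.7]
[0.29, 1.65, 0.4, 16.9]
[0.34, 1.87, 0.46, 21.2]
[0.37, 2.11, 0.53, 25.4]
[0.37, 2.38, 0.61, 29.7]
[0.36, 2.62, 0.69, 33.9]
[0.31, 2.9, 0.79, 38.2]
95 [[0.011, 0.027, 0.076], [0.024, 0.029, 0.068], [0.014, 0.007, 0.074], [0.026, 0.009, 0.067]]
120 [[0.018, 0.02, 0.071], [0.031, 0.017, 0.064], [0.015, 0.0, 0.073], [0.027, -0.003, 0.066]]
140 [[0.022, 0.011, 0.066], [0.033, 0.004, 0.06], [0.013, -0.006, 0.071], [0.025, -0.013, 0.065]]
165 [[0.022, -0.001, 0.061], [0.03, -0.013, 0.056], [0.009, -0.014, 0.069], [0.017, -0.025, 0.064]]
```

Call:
apply_moves:
  increments:
    - [0,0.2,0.1,0]
    - [0,0.4,0.2,0]
    - [0,0.6,0.25,0]
    - [0,0.8,0.25,0]
    - [0.05,1,0.28,4]
    - [0.15,1.2,0.3,8]
    - [0.2,1.4,0.35,12.5]
    - [0.3,1.65,0.4,17]
    - [0.35,1.85,0.45,21]
    - [0.35,2.1,0.5,25]
    - [0.35,2.35,0.6,29.5]
    - [0.35,2.6,0.7,34]
    - [0.3,2.9,0.8,38]
    - [0.3,2.9,0.8,38]

```text
t: 7.22
tool_pos: [0.5088, 0.0661, 0.1468]
tcp_rot: [-2.799, 1.422, -0.005]
wrist_force: [5.1, 0.8, 10.6]
width: 0.006
```

```bash
python3 - <<'E'
from plan2 import *
from mv import *
im,d=vision.snapshot("scene");crop(im,340,120,540,290,4,"s4.png")
rows([])
E
```

```text
t 7.28 pos [0.5088 0.0661 0.1468] phi -143.8 F [ 5.6  1.2 10.1] w 0.006 j6 2.55
```

View pics/s4.png

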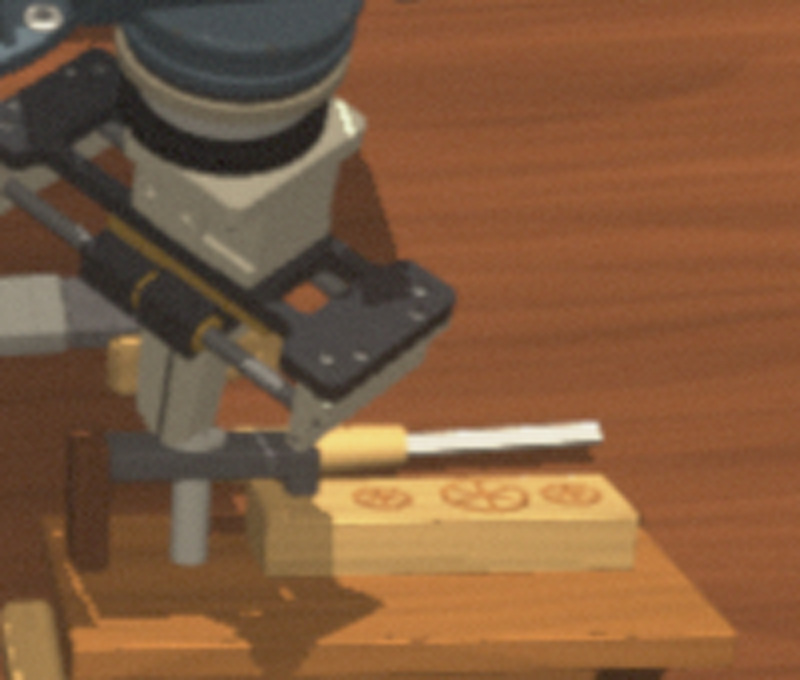

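Call:
apply_moves:
  increments:
    - [0,-0.6,-0.3,0]
    - [0,-1,-2,-2]
    - [0,-1,-5,-10]
    - [0,-1,-9,-20]

```text
t: 7.78
tool_pos: [0.5163, 0.0719, 0.2373]
tcp_rot: [-3.009, 0.903, -0.003]
wrist_force: [0.2, -0.6, 0.4]
width: 0.004
```

```bash
python3 - <<'E'
from mv import *
rows([([.50,.3,.24],np.radians(-4))])
E
```

```text
t 7.78 pos [0.5163 0.0719 0.2373] phi -123.4 F [ 0.2 -0.6  0.4] w 0.004 j6 2.2
[-13.92, -18.14, -0.28, -119.4]
```

Call:
apply_moves:
  increments:
    - [-1.2,-1.5,0,-10]
    - [-2.3,-3,0,-20]
    - [-3.5,-4.5,0,-30]
    - [-4.6,-6,0,-40]
    - [-5.8,-7.6,0,-50]
    - [-7,-9,0,-60]
    - [-8.1,-10.6,0,-70]
    - [-9.3,-12,0,-80]
    - [-10.4,-13.6,0,-90]
    - [-11.6,-15,0,-100]
    - [-12.8,-16.6,0,-110]
    - [-13.9,-18,0,-119.4]
    - [-13.9,-18,0,-119.4]
  grip: 6.5

```text
t: 9.4
tool_pos: [0.4994, 0.2994, 0.237]
tcp_rot: [2.296, 2.142, 0.001]
wrist_force: [-0.1, -0.3, 0.2]
width: 0.698
```

```bash
python3 - <<'E'
from mv import *
im,d=vision.snapshot("scene");crop(im,340,150,540,300,4,"s5.png");cv2.imwrite("pics/s5f.png",im)
im,d=vision.snapshot("top");crop(im,140,180,300,300,5,"t5.png")
rows([])
E
```

```text
t 9.5 pos [0.4995 0.2983 0.2371] phi -4.2 F [-1.1 -0.4  0.6] w 0.698 j6 0.53
```

View pics/s5.png

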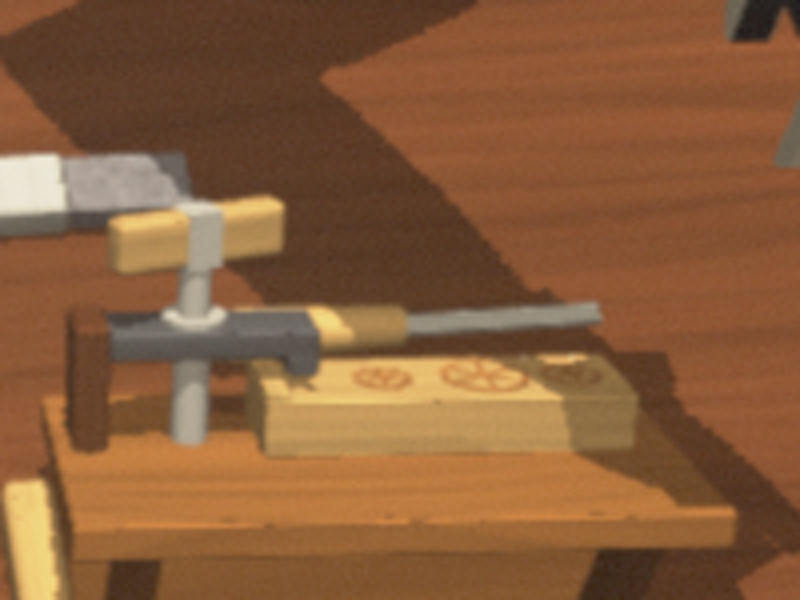

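View pics/t5.png

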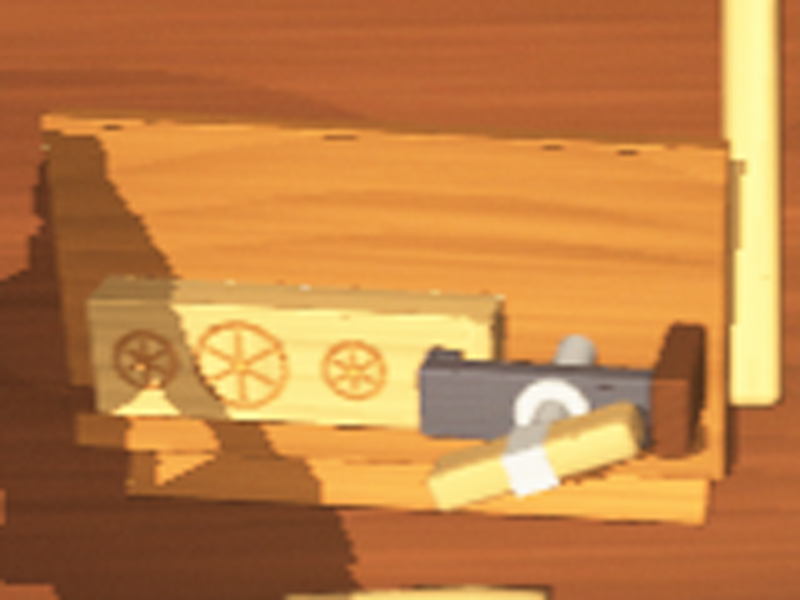

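```bash
python3 - <<'E'
from plan import *
from h import _gc
def hit(n,u,v,nn=0.):
    c=_gc(n);K=c["camera_matrix"];d=R.from_rotvec(c["rotation"]).apply([(u-K[0,2])/K[0,0],-(v-K[1,2])/K[1,1],-1])
    N=A[:,2];t=(N@(o-c["origin"])+nn)/(N@d);return (A.T@(c["origin"]+t*d-o)*1e3).round(1)
for x,y in [(42,40),(68,308),(727,70),(723,400),(78,345),(78,365)]:print("top",x,y,hit("top",140+x/5,195+y/5))
for x,y in [(735,355),(640,240),(75,363),(43,240)]:print("scene",hit("scene",340+x/4,190+y/4))
print("jaw top at n=54.7 (t5 crop)")
for x,y in [(422,362),(420,436),(655,372),(650,440)]:print(hit("top",140+x/5,180+y/5,.0547))
for x,y in [(445,350),(500,300)]:print(x,y,hit("top",140+x/5,180+y/5,.036))
E
```

```text
top 42 40 [92.1 99.9 -0. ]
top 68 308 [-23.6 101.5  -0. ]
top 727 70 [  92.9 -168.7   -0. ]
top 723 400 [ -50.8 -168.2   -0. ]
top 78 345 [-40.3  99.1  -0. ]
top 78 365 [-49.6 100.    0. ]
scene [90.7 99.   0. ]
scene [-35.5 103.5  -0. ]
scene [  85.  -167.6    0. ]
scene [ -50.1 -168.2   -0. ]
jaw top at n=54.7 (t5 crop)
[ 19.3 -58.7  54.7]
[-12.1 -56.6  54.7]
[  19.9 -147.6   54.7]
[  -8.9 -145.6   54.7]
445 350 [ 16.2 -63.4  36. ]
500 300 [ 38.4 -85.5  36. ]
```

```bash
python3 - <<'E'
from plan import *
from mv import *
w=lambda x,y,n:A@(np.array([x,y,n])/1e3)+o
ph=np.radians(86.2)
a=w(21,-102,16)
print(a,w(21,-20,16),np.degrees(P[2]))
rows([([a[0],a[1],.237],ph),(a,ph)])
E
```

```text
[0.53558602 0.08444855 0.09935641] [0.541035   0.1662673  0.09935641] -3.810169337619975
t 9.5 pos [0.4995 0.2983 0.2371] phi -4.2 F [-1.1 -0.4  0.6] w 0.698 j6 0.53
[-21.07, 5.16, 0.03, -90.4]
[-21.06, 5.14, 13.79, -90.4]
```

Call:
apply_moves:
  increments:
    - [-2.1,0.5,0,-9]
    - [-4.2,1,0,-18]
    - [-6.3,1.5,0,-27]
    - [-8.4,2.1,0,-36]
    - [-10.5,2.6,0,-45]
    - [-12.6,3.1,0,-54]
    - [-14.8,3.6,0,-63]
    - [-16.9,4.1,0,-72]
    - [-19,4.7,0,-81]
    - [-21.1,5.15,0,-90.4]
    - [-21.1,5.15,2,-90.4]
    - [-21.1,5.15,5,-90.4]
    - [-21.1,5.15,7,-90.4]
    - [-21.1,5.15,7,-90.4]
  grip: 0

```text
t: 11.25
tool_pos: [0.5348, 0.0834, 0.1663]
tcp_rot: [-0.108, -3.139, 0.002]
wrist_force: [0.5, -0.1, 0.1]
width: 0.006
```

```bash
python3 - <<'E'
from plan import *
from mv import *
im,d=vision.snapshot("scene");crop(im,320,120,520,290,4,"s6.png")
w=lambda x,y,n:A@(np.array([x,y,n])/1e3)+o
ph=np.radians(86.2)
rows([(w(21,y,16),ph) for y in (-102,-98,-90,-20)])
E
```

```text
t 11.3 pos [0.5354 0.0835 0.1674] phi 86.1 F [-0.9  0.2  0.1] w 0.005 j6 -1.43
[-0.0, 0.1, 6.81, -0.1]
[-0.0, 0.5, 6.81, -0.1]
[-0.0, 1.3, 6.81, -0.1]
[0.01, 8.3, 6.8, -0.1]
```

View pics/s6.png

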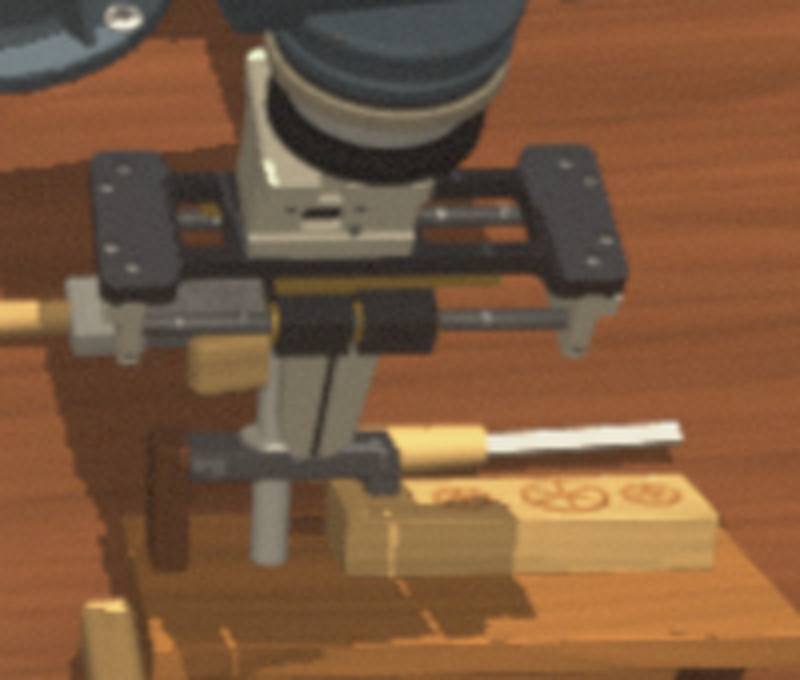

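Call:
apply_moves:
  increments:
    - [0,0.1,2,0]
    - [0,0.1,4,0]
    - [0,0.1,5,0]
    - [0,0.1,5.5,0]
    - [0,0.1,5.5,0]

```text
t: 11.92
tool_pos: [0.5358, 0.0844, 0.1129]
tcp_rot: [0.108, 3.138, -0.001]
wrist_force: [0.3, 0.2, 0.7]
width: 0.002
```

```bash
python3 - <<'E'
from mv import *
im,d=vision.snapshot("scene");crop(im,320,140,520,290,4,"s7.png")
rows([])
E
```

```text
t 11.97 pos [0.5359 0.0845 0.113 ] phi 86.1 F [ 0.3 -0.9  0.2] w 0.004 j6 -1.43
```

View pics/s7.png

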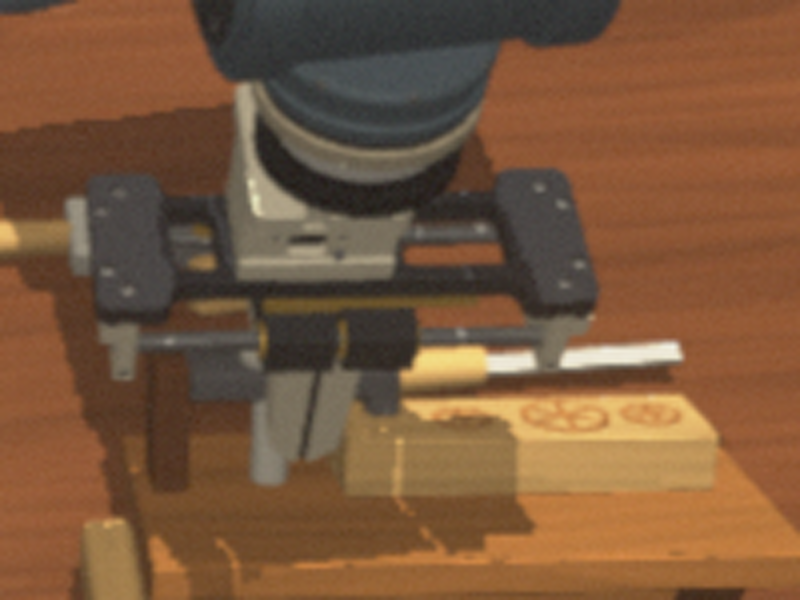

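Call:
apply_moves:
  increments:
    - [0,0.1,0.6,0]
    - [0,0.1,1.1,0]
    - [0,0.5,1.1,0]
    - [0,1,1.1,0]
    - [0,1.5,1.1,0]
    - [0,2,1.1,0]
    - [0,2.5,1.1,0]
    - [0,3,1.1,0]
    - [0,3.6,1.1,0]
    - [0,4.2,1.1,0]
    - [0,4.2,1.1,0]

```text
t: 13.35
tool_pos: [0.5388, 0.1269, 0.102]
tcp_rot: [0.107, 3.138, -0.001]
wrist_force: [-0.1, 0.5, 0.1]
width: 0.006
```

```bash
python3 - <<'E'
from mv import *
im,d=vision.snapshot("scene");crop(im,320,140,520,290,4,"s8.png")
rows([])
E
```

```text
t 13.4 pos [0.5388 0.1266 0.102 ] phi 86.1 F [-0.2  0.9  1.2] w 0.002 j6 -1.35
```

View pics/s8.png

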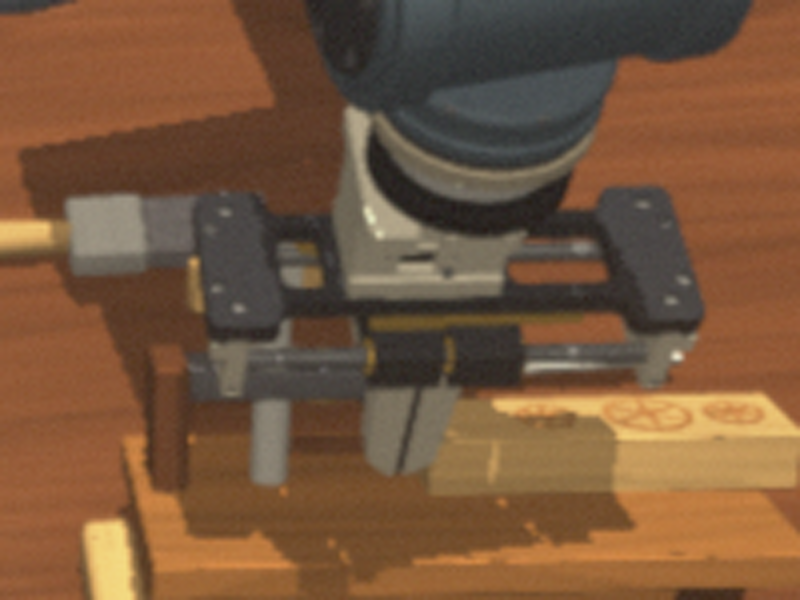

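Call:
apply_moves:
  increments:
    - [0,0.4,0,0]
    - [0,1,0,0]
    - [0,1.6,0,0]
    - [0,2.2,0,0]
    - [0,2.8,0,0]
    - [0,3.4,0,0]
    - [0,4,0,0]
    - [0,4.5,0,0]
    - [0,4.5,0,0]

```text
t: 14.52
tool_pos: [0.5419, 0.1719, 0.102]
tcp_rot: [0.107, 3.138, -0.001]
wrist_force: [-0.8, 0.6, -0.5]
width: 0.005
```

```bash
python3 - <<'E'
from mv import *
im,d=vision.snapshot("scene");crop(im,360,140,560,290,4,"s9.png")
rows([])
E
```

```text
t 14.57 pos [0.5419 0.1718 0.1019] phi 86.1 F [ 0.4  0.1 -0.5] w 0.002 j6 -1.28
```

View pics/s9.png

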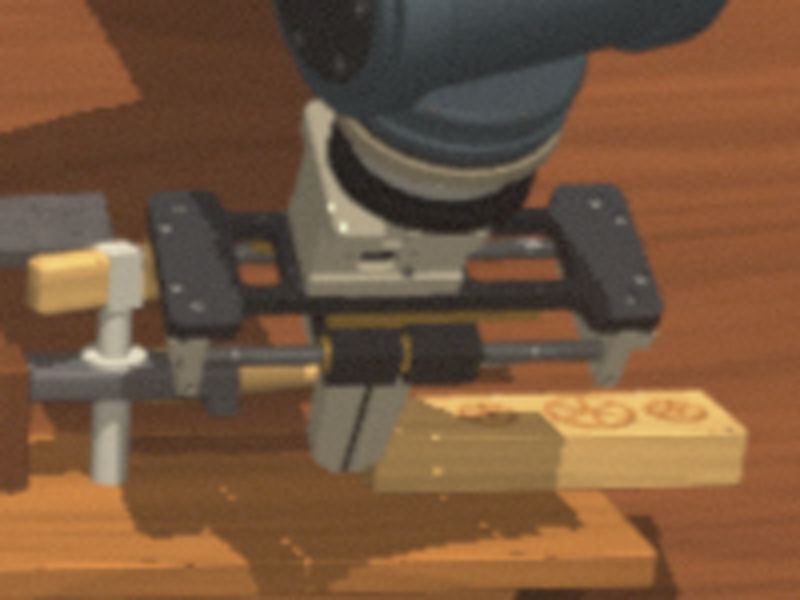

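Call:
apply_moves:
  increments:
    - [0,-0.3,-0.5,0]
    - [0,-0.3,-3,0]
    - [0,-0.3,-7,0]
    - [0,0.5,-11,5]
    - [0,1.5,-13,14]
    - [0,3,-13,24]
    - [0,5,-13,34]
    - [0,7,-13,44]
    - [0,9,-13,54]
    - [0,11,-13,64]
    - [0,13,-13,74]
    - [0,15,-13,84]
    - [0,17,-13,90]
    - [0,19,-13,90]
    - [0,21,-13,90]
  grip: 7.5

```text
t: 16.45
tool_pos: [0.556, 0.3821, 0.2321]
tcp_rot: [2.292, 2.147, 0.001]
wrist_force: [0.2, -0.7, 0.5]
width: 0.808
```

```bash
python3 - <<'E'
from mv import *
im,d=vision.snapshot("scene");crop(im,360,150,560,290,4,"s10.png")
im,d=vision.snapshot("top");crop(im,110,180,270,300,5,"t10.png")
rows([])
E
```

```text
t 16.55 pos [0.5558 0.3828 0.2317] phi -3.7 F [0. 0. 0.] w 0.803 j6 0.6
```

View pics/s10.png

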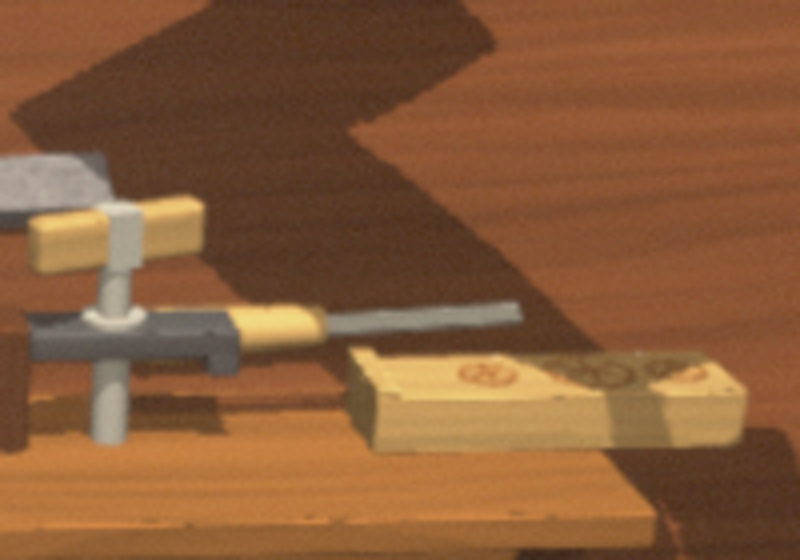

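View pics/t10.png

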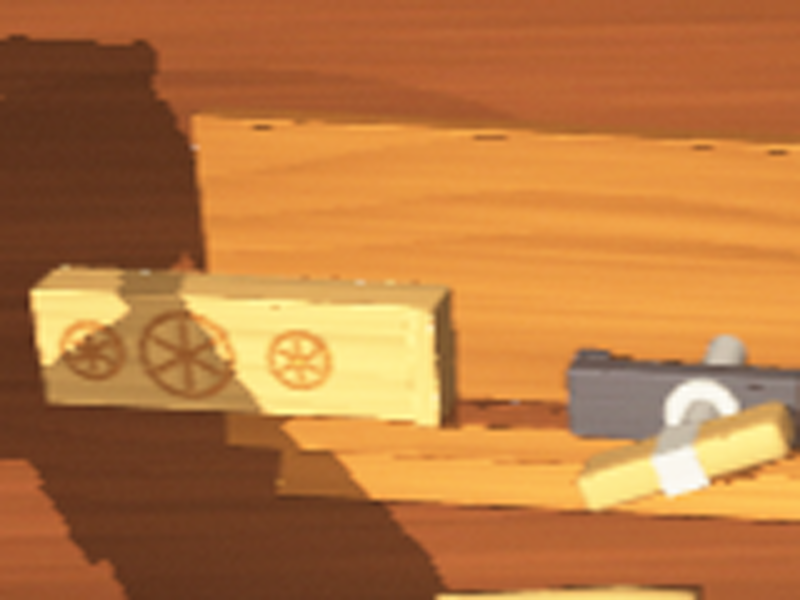

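```bash
cat > fit3.py <<'E'
from fit import *
from plan import P
T=lambda x,y:(110+x/5,180+y/5);Z=lambda x,y:(360+x/4,150+y/4)
obs=[("top",(25,80,26),T(32,290)),("top",(-25,80,26),T(46,402)),("top",(25,80,0),T(58,266)),("top",(25,-80,0),T(452,288)),
("scene",(25,80,26),Z(744,394)),("scene",(25,80,0),Z(741,443)),("scene",(25,-80,0),Z(377,449)),("scene",(-25,80,26),Z(703,353))]
A,o=frame(P)
def f(p,full=False):
    r=[]
    c,s=np.cos(p[2]),np.sin(p[2])
    for n,q,uv in obs:
        x,y,z=np.array(q)/1e3; v=np.array([c*x-s*y+p[0],s*x+c*y+p[1],z])
        r.append(proj(n,A@v+o)[0]-uv+np.array([(.06,-.43),(.26,-.43)][n=="scene"]))
    r=np.array(r);return r if full else r.ravel()
s=least_squares(f,[0,.08,0]);print(s.x,f(s.x,True).round(1).tolist())
E
python3 fit3.py
```

```text
[-0.00127234  0.08163416 -0.00966056] [[-0.2, 0.1], [0.0, 0.6], [0.2, -0.1], [0.3, 0.0], [1.3, -0.8], [0.0, 0.9], [-1.2, 1.0], [0.2, -0.7]]
```

```bash
python3 - <<'E'
from plan import *
from mv import *
Rz=R.from_euler('z',P[2]-.005)
q=Rz.apply([-.0074,.114,0])+o
ph=P[2]-.005
rows([([q[0],q[1],.2],ph),([q[0],q[1],.12],ph),([q[0],q[1],.068],ph)])
E
```

```text
t 16.55 pos [0.5558 0.3828 0.2317] phi -3.7 F [0. 0. 0.] w 0.803 j6 0.6
[-8.29, -1.75, 3.17, 0.4]
[-8.29, -1.77, 11.17, 0.4]
[-8.29, -1.77, 16.37, 0.4]
```

Call:
apply_moves:
  increments:
    - [-3,-0.6,1,0]
    - [-6,-1.2,2,0]
    - [-8.3,-1.8,4,0]
    - [-8.3,-1.8,7,0]
    - [-8.3,-1.8,10,0]
    - [-8.3,-1.8,12,0]
    - [-8.3,-1.8,13.5,0]
    - [-8.3,-1.8,13.5,0]
  grip: 7.5

```text
t: 17.55
tool_pos: [0.5323, 0.3006, 0.096]
tcp_rot: [2.291, 2.149, -0.001]
wrist_force: [-0.2, 0.5, -0.4]
width: 0.807
```

```bash
python3 - <<'E'
from mv import *
im,d=vision.snapshot("scene");crop(im,400,130,600,280,4,"s11.png")
rows([])
E
```

```text
t 17.6 pos [0.5328 0.3009 0.0969] phi -3.7 F [0.2 0.7 0.3] w 0.803 j6 0.5
```

View pics/s11.png

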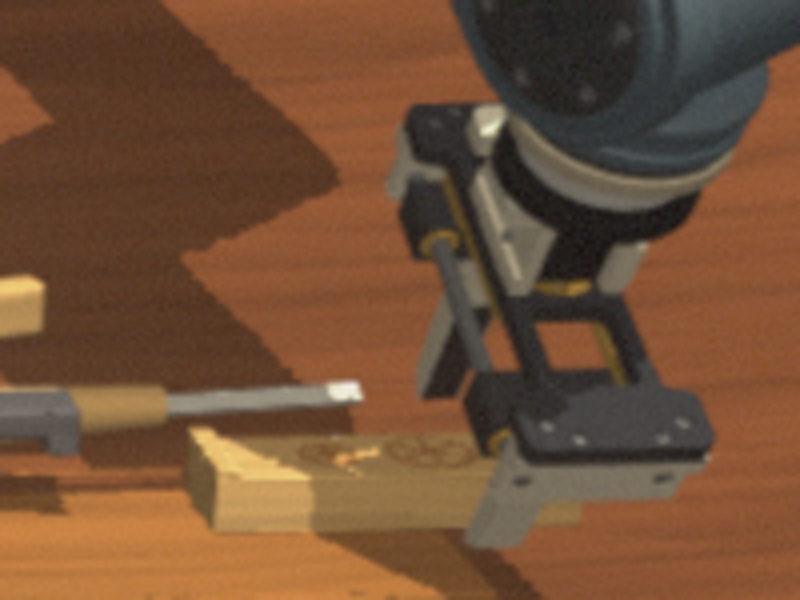

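Call:
apply_moves:
  increments:
    - [0,0,1,0]
    - [0,0,2,0]
    - [0,0,2.85,0]
    - [0,0,2.85,0]

```text
t: 18.1
tool_pos: [0.5324, 0.3007, 0.0676]
tcp_rot: [2.291, 2.149, -0.001]
wrist_force: [-0.2, 0.4, -1.1]
width: 0.805
```

```bash
python3 - <<'E'
from mv import *
rows([])
E
```

```text
t 18.1 pos [0.5324 0.3007 0.0676] phi -3.7 F [-0.2  0.4 -1.1] w 0.805 j6 0.5
```

Call:
apply_moves:
  increments:
    - [0,0,0,0]
    - [0,0,0,0]
    - [0,0,0,0]
    - [0,0,0,0]
    - [0,0,0,0]
  grip: 5
  force: 12

```text
t: 18.73
tool_pos: [0.5327, 0.3008, 0.0678]
tcp_rot: [2.291, 2.149, 0.0]
wrist_force: [1.3, -0.6, 1.9]
width: 0.59
```

```bash
python3 - <<'E'
from mv import *
im,d=vision.snapshot("scene");crop(im,400,130,600,280,4,"s12.png")
rows([])
E
```

```text
t 18.77 pos [0.5326 0.3008 0.0678] phi -3.7 F [ 1.3 -0.4  1.6] w 0.589 j6 0.5
```

View pics/s12.png

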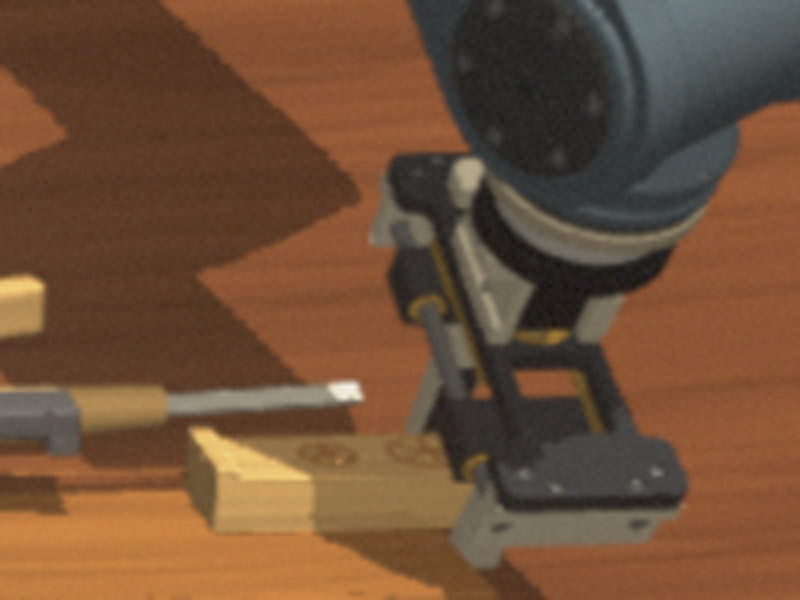

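Call:
apply_moves:
  increments:
    - [0,0,0,0]
    - [0,0,0,0]
    - [0,0,-0.3,0]
    - [0,0,-0.7,0]
    - [0,0,-1.2,0]
    - [0,0,-1.8,0]
    - [0,0,-1.8,0]
  grip: 4.5
  force: 30

```text
t: 19.65
tool_pos: [0.5329, 0.3009, 0.0865]
tcp_rot: [2.29, 2.148, 0.002]
wrist_force: [-0.3, 0.4, -1.9]
width: 0.58
```

```bash
python3 - <<'E'
from mv import *
im,d=vision.snapshot("scene");crop(im,400,130,600,280,4,"s13.png")
im,d=vision.snapshot("top");crop(im,110,180,270,300,5,"t13.png")
rows([])
E
```

```text
t 19.75 pos [0.5326 0.3008 0.0858] phi -3.7 F [-0.5  0.3 -1.8] w 0.58 j6 0.5
```

View pics/s13.png

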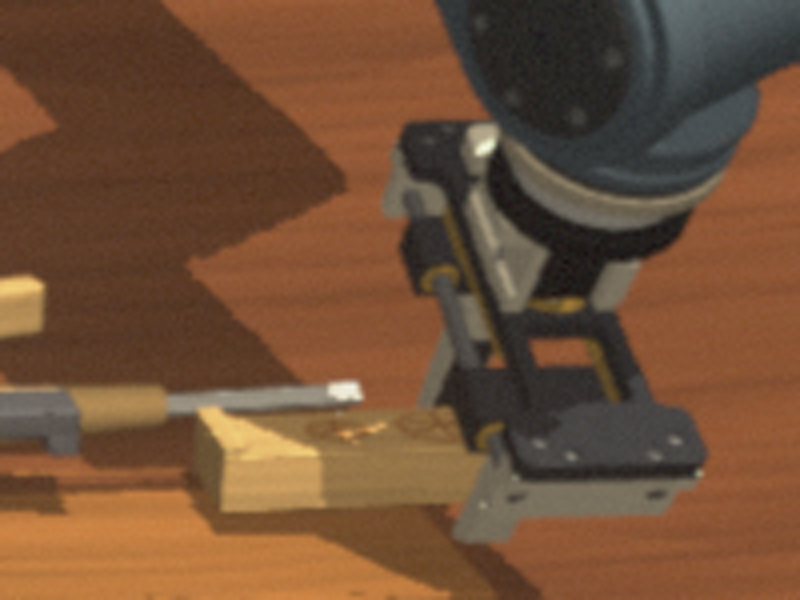

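View pics/t13.png

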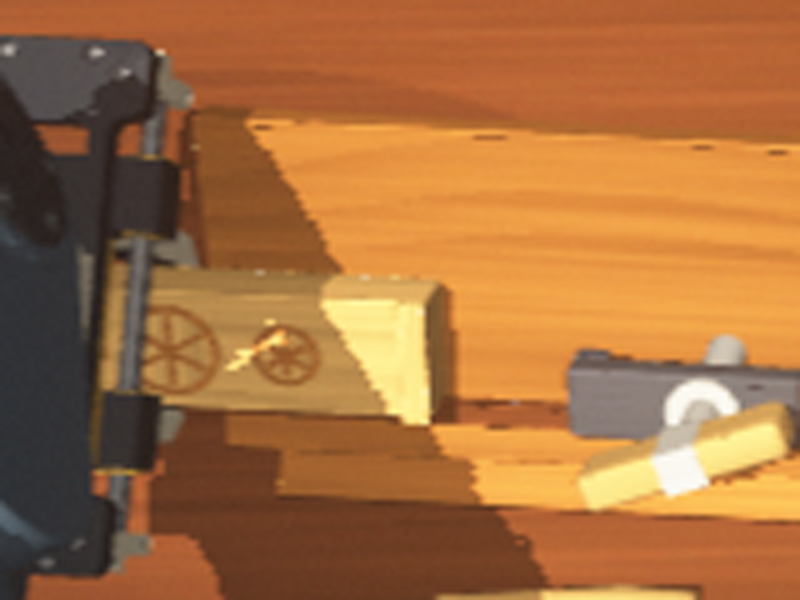

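Call:
apply_moves:
  increments:
    - [0,0,0.5,0]
    - [0,0,1,0]
    - [0,0,1.4,0]
    - [0,0,1.75,0]
    - [0,0,1.75,0]

```text
t: 20.38
tool_pos: [0.5326, 0.3007, 0.0681]
tcp_rot: [2.291, 2.149, -0.0]
wrist_force: [0.3, 0.3, -2.2]
width: 0.579
```

Call:
apply_moves:
  increments:
    - [0,0,0,0]
    - [0,0,0,0]
    - [0,0,0,0]
    - [0,0,0,0]
  grip: 6.8

```text
t: 20.88
tool_pos: [0.5326, 0.3007, 0.0682]
tcp_rot: [2.291, 2.148, 0.0]
wrist_force: [-0.4, 0.4, 0.4]
width: 0.729
```

```bash
python3 - <<'E'
from mv import *
im,d=vision.snapshot("scene");crop(im,400,130,600,280,4,"s14.png")
rows([])
E
```

```text
t 20.93 pos [0.5326 0.3007 0.0682] phi -3.7 F [0.5 0.4 0.3] w 0.731 j6 0.5
```

View pics/s14.png

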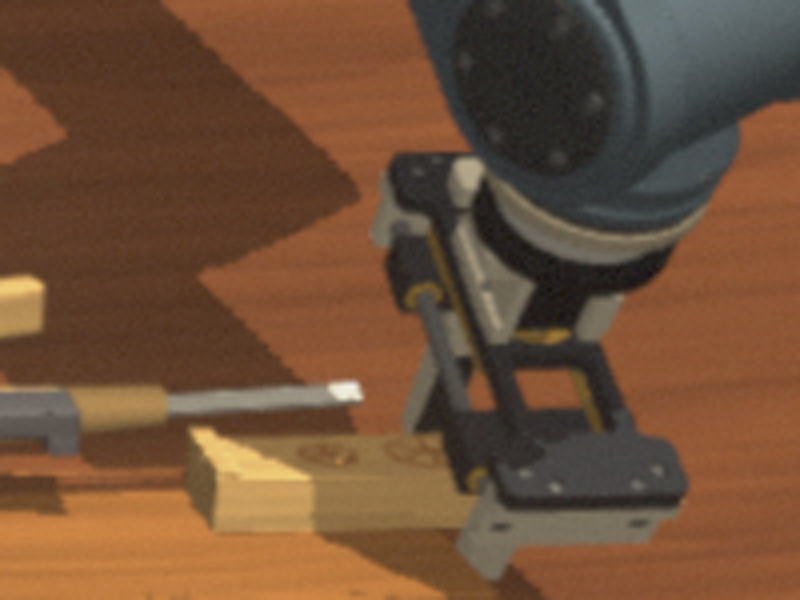

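Call:
apply_moves:
  increments:
    - [0,0,-0.6,0]
    - [0,0,-1.2,0]
    - [0,0,-1.2,0]

```text
t: 21.3
tool_pos: [0.533, 0.3009, 0.081]
tcp_rot: [2.29, 2.148, 0.002]
wrist_force: [-0.2, -0.4, -0.6]
width: 0.729
```

Call:
apply_moves:
  increments:
    - [0,0,0,0]
    - [0,0,0,0]
    - [0,0,0,0]
    - [0,0,0,0]
    - [0,0,0,0]
  grip: 4.5
  force: 15

```text
t: 21.92
tool_pos: [0.5328, 0.3009, 0.0809]
tcp_rot: [2.29, 2.148, 0.002]
wrist_force: [-2.0, 0.2, 2.6]
width: 0.591
```

Call:
apply_moves:
  increments:
    - [0,0,0,0]
    - [0,0,0,0]
    - [0,0,-0.4,0]
    - [0,0,-1,0]
    - [0,0,-1.8,0]
    - [0,0,-2.6,0]
    - [0,0,-2.6,0]
  force: 30

```text
t: 22.8
tool_pos: [0.5332, 0.3011, 0.1079]
tcp_rot: [2.29, 2.148, 0.004]
wrist_force: [0.5, -0.6, -2.0]
width: 0.581
```

```bash
python3 - <<'E'
from mv import *
im,d=vision.snapshot("scene");crop(im,400,130,600,280,4,"s15.png")
rows([])
E
```

```text
t 22.85 pos [0.5329 0.301  0.1073] phi -3.7 F [-0.1  0.3 -0.8] w 0.579 j6 0.5
```

View pics/s15.png

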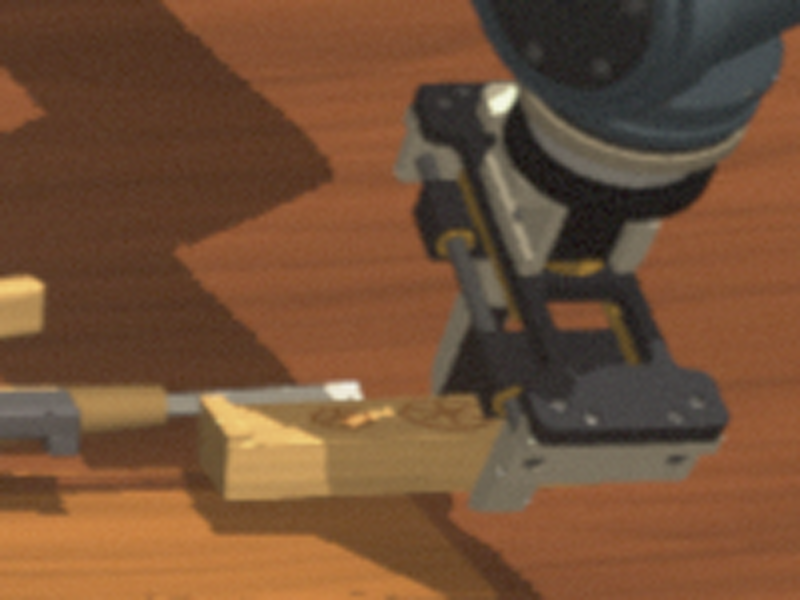

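```bash
python3 - <<'E'
from mv import *
rows([([.533,.301,.27],np.radians(-3.7)),([.508,-.188,.27],.0458),([.508,-.188,.07],.0458)])
E
```

```text
t 22.85 pos [0.5329 0.301  0.1073] phi -3.7 F [-0.1  0.3 -0.8] w 0.579 j6 0.5
[0.0, 0.04, -16.27, 0.0]
[-48.96, 0.68, -16.28, -6.3]
[-48.96, 0.63, 3.72, -6.3]
```

Call:
apply_moves:
  increments:
    - [0,0,-1.5,0]
    - [0,0,-4,0]
    - [0,0,-7,0]
    - [0,0,-10,0]
    - [0,0,-13,0]
    - [-0.5,0,-15.5,0]
    - [-2,0,-16.3,0]
    - [-5,0,-16.3,-0.6]
    - [-9,0.1,-16.3,-1.2]
    - [-13,0.2,-16.3,-1.8]
    - [-17,0.2,-16.3,-2.3]
    - [-21,0.3,-16.3,-2.8]
    - [-25,0.3,-16.3,-3.3]
    - [-29,0.4,-16.3,-3.8]
    - [-33,0.5,-16.3,-4.3]
    - [-37,0.5,-16.3,-4.8]
    - [-41,0.6,-16.3,-5.3]
    - [-45,0.6,-16.3,-5.8]
    - [-48,0.7,-16.3,-6.3]
    - [-49,0.7,-16.3,-6.3]

```text
t: 25.35
tool_pos: [0.5072, -0.19, 0.2696]
tcp_rot: [2.172, 2.269, 0.002]
wrist_force: [-0.1, 0.2, -2.8]
width: 0.579
```

```bash
python3 - <<'E'
from mv import *
im,d=vision.snapshot("scene");cv2.imwrite("pics/s16.png",im)
im,d=vision.snapshot("top");cv2.imwrite("pics/t16.png",im)
rows([([.508,-.188,.07],.0458)])
E
```

```text
t 25.45 pos [ 0.5076 -0.189   0.2698] phi 2.5 F [-0.   1.5 -1.9] w 0.584 j6 -0.49
[0.09, 0.01, 19.98, -0.1]
```

View pics/s16.png

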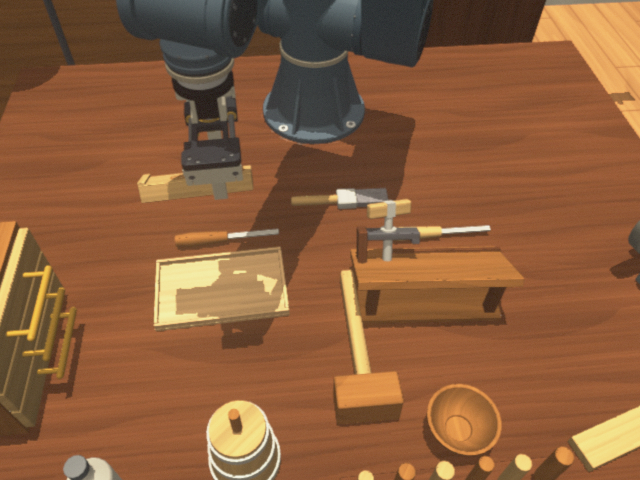

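View pics/t16.png

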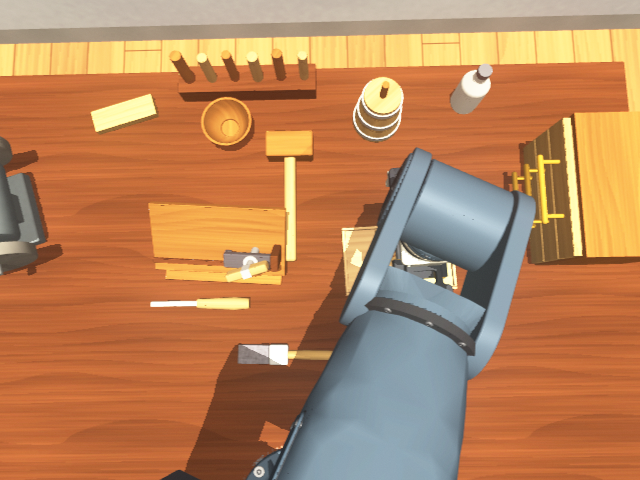

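Call:
apply_moves:
  increments:
    - [0,0,2.5,0]
    - [0,0,6,0]
    - [0,0,10,0]
    - [0,0,14,0]
    - [0,0,17.5,0]
    - [0,0,20,0]
    - [0,0,21.5,0]
    - [0,0,22.8,0]
    - [0,0,23.2,0]
    - [0,0,23.2,0]

```text
t: 26.7
tool_pos: [0.5081, -0.1889, 0.0381]
tcp_rot: [2.171, 2.269, 0.002]
wrist_force: [-0.6, 0.1, -1.7]
width: 0.581
```

```bash
python3 - <<'E'
from mv import *
im,d=vision.snapshot("scene");crop(im,130,180,330,330,4,"s17.png")
rows([])
E
```

```text
t 26.75 pos [ 0.5083 -0.189   0.0384] phi 2.5 F [-0.8  0.3 -1.7] w 0.581 j6 -0.49
```

View pics/s17.png

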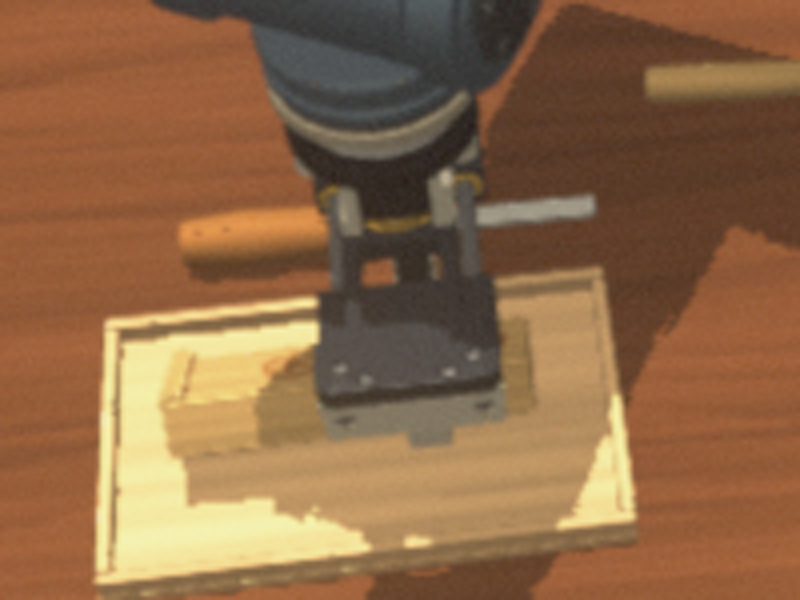

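Call:
apply_moves:
  increments:
    - [0,0,0.3,0]
    - [0,0,0.6,0]
    - [0,0,0.9,0]
    - [0,0,0.9,0]
  force: 20

```text
t: 27.25
tool_pos: [0.5081, -0.1889, 0.0291]
tcp_rot: [2.171, 2.27, 0.002]
wrist_force: [-0.5, 0.1, -1.4]
width: 0.584
```

Call:
apply_moves:
  increments:
    - [0,0,0.1,0]
    - [0,0,0.2,0]
    - [0,0,0.3,0]
    - [0,0,0.3,0]

```text
t: 27.75
tool_pos: [0.5082, -0.1889, 0.0261]
tcp_rot: [2.171, 2.27, 0.002]
wrist_force: [-0.4, 0.3, -1.2]
width: 0.584
```

Call:
apply_moves:
  increments:
    - [0,0,0.1,0]
    - [0,0,0.2,0]
    - [0,0,0.3,0]
    - [0,0,0.3,0]
  force: 12

```text
t: 28.25
tool_pos: [0.5086, -0.189, 0.0238]
tcp_rot: [2.17, 2.269, 0.003]
wrist_force: [-1.1, 1.5, 7.9]
width: 0.588
```

Call:
apply_moves:
  increments:
    - [0,0,0.1,0]
    - [0,0,0.2,0]
    - [0,0,0.3,0]
    - [0,0,0.3,0]

```text
t: 28.75
tool_pos: [0.5096, -0.1891, 0.0218]
tcp_rot: [2.168, 2.268, 0.004]
wrist_force: [1.9, 4.5, 9.8]
width: 0.593
```

Call:
apply_moves:
  increments:
    - [0,0,0.2,0]
    - [0,0,0.3,0]
    - [0,0,0.4,0]
    - [0,0,0.4,0]
  force: 8

```text
t: 29.25
tool_pos: [0.5108, -0.1893, 0.0185]
tcp_rot: [2.167, 2.266, 0.006]
wrist_force: [2.7, 0.9, 5.0]
width: 0.589
```

```bash
python3 - <<'E'
from mv import *
im,d=vision.snapshot("scene");crop(im,130,180,330,330,4,"s18.png")
rows([])
E
```

```text
t 29.3 pos [ 0.5108 -0.1894  0.0185] phi 2.6 F [3.5 1.3 4.9] w 0.587 j6 -0.49
```

View pics/s18.png

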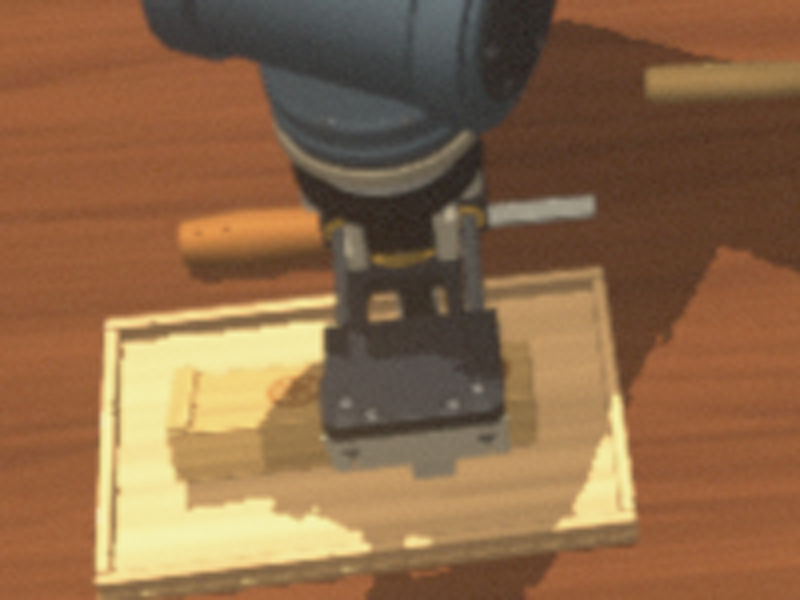

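Call:
apply_moves:
  increments:
    - [0,0,0.2,0]
    - [0,0,0.3,0]
    - [0,0,0.4,0]
    - [0,0,0.4,0]
  force: 8

```text
t: 29.8
tool_pos: [0.5115, -0.1896, 0.0149]
tcp_rot: [2.165, 2.265, 0.007]
wrist_force: [3.7, 0.6, 4.4]
width: 0.584
```

Call:
apply_moves:
  increments:
    - [0,0,0.1,0]
    - [0,0,0.2,0]
    - [0,0,0.3,0]
    - [0,0,0.3,0]

```text
t: 30.3
tool_pos: [0.5114, -0.1897, 0.0118]
tcp_rot: [2.165, 2.265, 0.007]
wrist_force: [1.7, -0.5, 3.8]
width: 0.58
```

```bash
python3 - <<'E'
from mv import *
im,d=vision.snapshot("scene");crop(im,130,180,330,330,4,"s19.png")
rows([])
E
```

```text
t 30.35 pos [ 0.5113 -0.1897  0.0118] phi 2.6 F [1.1 0.8 2.4] w 0.582 j6 -0.49
```

View pics/s19.png

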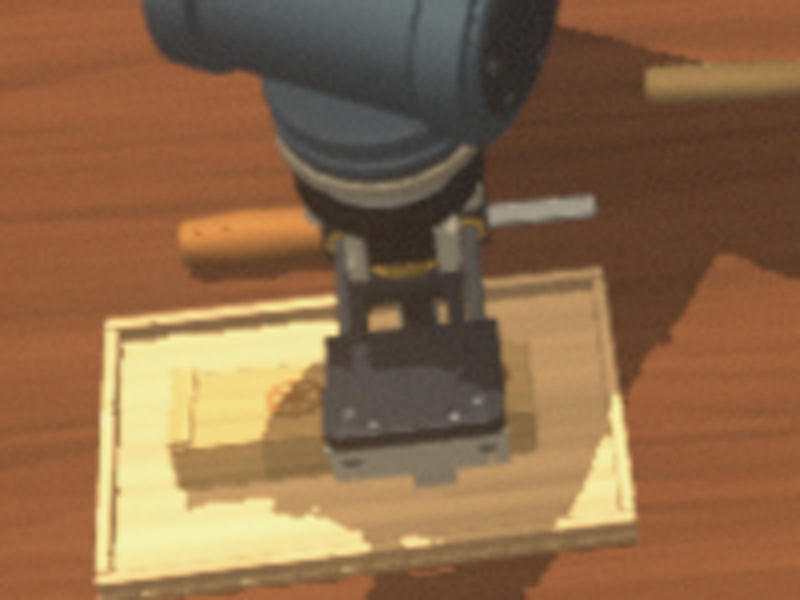

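Call:
apply_moves:
  increments:
    - [0,0,0.1,0]
    - [0,0,0.2,0]
    - [0,0,0.3,0]
    - [0,0,0.4,0]
    - [0,0,0.4,0]
  force: 6

```text
t: 30.98
tool_pos: [0.5111, -0.1896, 0.0076]
tcp_rot: [2.166, 2.266, 0.006]
wrist_force: [0.1, -0.5, 0.0]
width: 0.573
```

```bash
python3 - <<'E'
from mv import *
im,d=vision.snapshot("scene");crop(im,150,230,290,335,5,"s20.png")
rows([])
E
```

```text
t 31.02 pos [ 0.5111 -0.1896  0.0075] phi 2.6 F [0.2 0.2 0.2] w 0.566 j6 -0.49
```

View pics/s20.png

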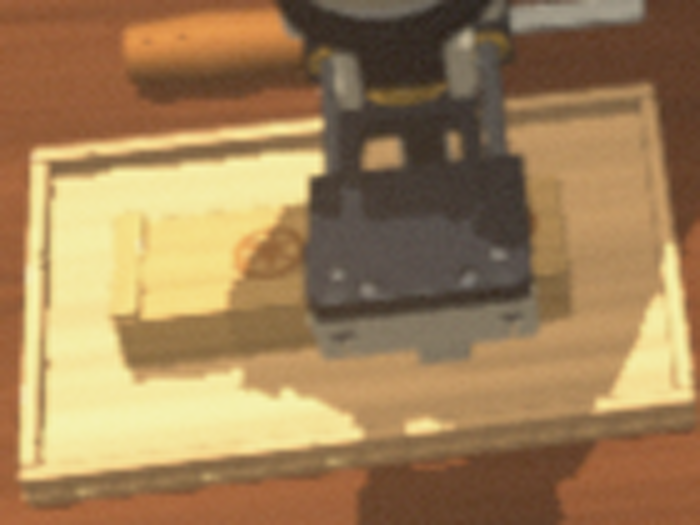

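Call:
apply_moves:
  increments:
    - [0,0,0,0]
    - [0,0,0,0]
    - [0,0,0,0]
    - [0,0,0,0]
  force: 10

```text
t: 31.52
tool_pos: [0.511, -0.1896, 0.0075]
tcp_rot: [2.166, 2.266, 0.006]
wrist_force: [0.8, -0.4, 1.2]
width: 0.567
```

Call:
apply_moves:
  increments:
    - [0,0,0,0]
    - [0,0,0,0]
    - [0,0,0,0]
    - [0,0,0,0]
  force: 3

```text
t: 32.02
tool_pos: [0.5108, -0.1895, 0.0074]
tcp_rot: [2.166, 2.266, 0.006]
wrist_force: [-0.3, -0.1, 0.0]
width: 0.57
```

Call:
apply_moves:
  increments:
    - [0,0,0,0]
    - [0,0,0,0]
    - [0,0,0,0]
    - [0,0,0,0]
  force: 35

```text
t: 32.52
tool_pos: [0.5108, -0.1895, 0.0074]
tcp_rot: [2.166, 2.266, 0.006]
wrist_force: [-0.1, 0.2, -0.4]
width: 0.56
```

Call:
apply_moves:
  increments:
    - [0,0,0,0]
    - [0,0,0,0]
    - [0,0,0,0]
  grip: 5.3
  force: 5

```text
t: 32.9
tool_pos: [0.5108, -0.1895, 0.0074]
tcp_rot: [2.166, 2.266, 0.006]
wrist_force: [-1.1, 0.3, -0.4]
width: 0.57
```

Call:
apply_moves:
  increments:
    - [0,0,0,0]
    - [0,0,0,0]
    - [0,0,0,0]
  grip: 5.45

```text
t: 33.28
tool_pos: [0.5108, -0.1895, 0.0074]
tcp_rot: [2.166, 2.266, 0.006]
wrist_force: [0.0, 0.8, -0.3]
width: 0.584
```

Call:
apply_moves:
  increments:
    - [0,0,0,0]
    - [0,0,0,0]
    - [0,0,0,0]
    - [0,0,0,0]
  grip: 4.7

```text
t: 33.78
tool_pos: [0.5109, -0.1895, 0.0075]
tcp_rot: [2.166, 2.266, 0.006]
wrist_force: [0.8, 0.8, -0.2]
width: 0.533
```

Call:
apply_moves:
  increments:
    - [0,0,0,0]
    - [0,0,0,0]
    - [0,0,0,0]
    - [0,0,-0.5,0]
    - [0,0,-3,0]
    - [0,0,-7,0]
    - [0,0,-12,0]
    - [0,0,-17,0]
    - [3,-2,-20,0]
    - [8,-5,-20,0]
    - [13,-8,-20,0]
    - [18,-12,-20,0]
    - [22,-15,-20,0]
    - [24,-17,-20,0]
  grip: 6.3

```text
t: 35.52
tool_pos: [0.3272, 0.0442, 0.206]
tcp_rot: [2.165, 2.267, 0.007]
wrist_force: [0.6, 0.5, 0.3]
width: 0.679
```

```bash
python3 - <<'E'
from mv import *
im,d=vision.snapshot("scene");cv2.imwrite("pics/s21.png",im);ds=d
im,d=vision.snapshot("top");cv2.imwrite("pics/t21.png",im);crop(im,335,215,465,305,6,"t21c.png");np.save("top21.npy",d)
rows([])
E
```

```text
t 35.62 pos [0.3272 0.044  0.206 ] phi 2.7 F [-0.1 -0.7 -0.2] w 0.673 j6 -0.05
```

View pics/s21.png

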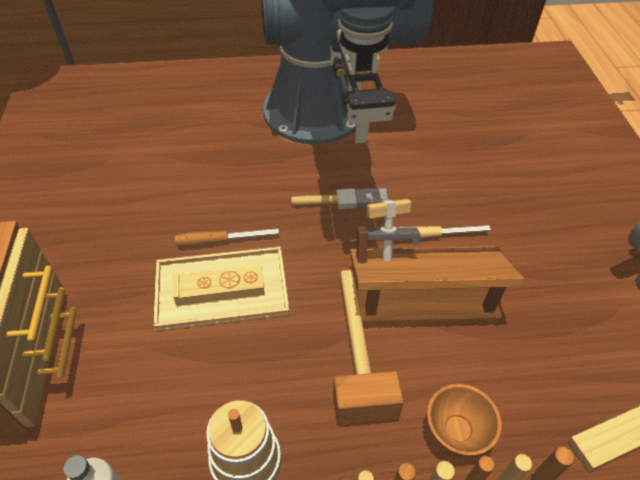

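View pics/t21.png

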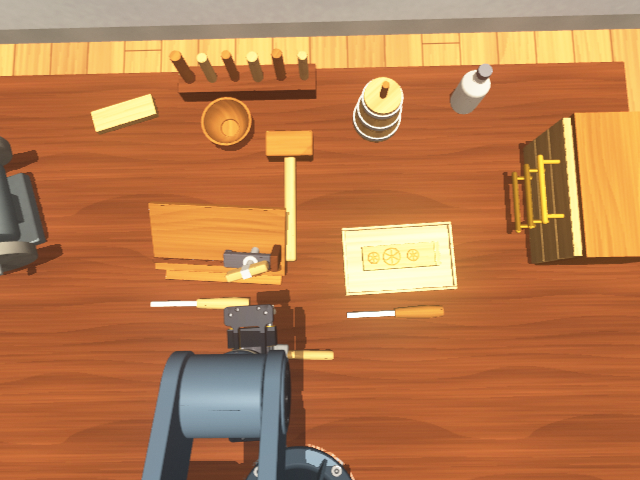

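```bash
python3 - <<'E'
from mv import *
w=cloud("top",np.load("top21.npy"));b=w[246:265,368:430].reshape(-1,3);b=b[(abs(b[:,2]-.032)<.012)]
c,*_=np.linalg.lstsq(np.c_[b[:,:2],np.ones(len(b))],b[:,2],rcond=None);print(len(b),b.mean(0),"slopes deg",np.degrees(c[:2]))
a=cv2.imread("pics/scene0.png").astype(int);n=cv2.imread("pics/s21.png").astype(int)
for nm,(x0,y0,x1,y1) in dict(g2=(172,228,282,248),mallet=(332,270,405,422),g1blade=(445,225,492,238)).items(): print(nm,abs(a-n)[y0:y1,x0:x1].max(-1).mean().round(1),np.percentile(abs(a-n)[y0:y1,x0:x1],99))
job.hand_in()
E
```

```text
1174 [ 0.51587827 -0.21627468  0.03245508] slopes deg [-0.60615322  0.22140394]
g2 3.1 7.0
mallet 3.3 8.0
g1blade 3.2 8.0
the job is handed in; nothing more can be done
```

The clamp is undone, and the block lies flat in the tray with its carved face up and its length along the tray. I handed the job in at about 36 s with the arm standing clear.

**Clamp:** I turned the handle clockwise by about 155° (2.7 rad), estimated from the pictures. Its jaw stood clear of the batten, and I left it undone.

**Drawing out:** The tool only points straight down, so it could not grip the tilted block on the slope. Instead I pushed the block about 82 mm along its own +y with the shut fingers. I then gripped the end that overhung the rest. After a first lift of 18 mm I set it back and regripped nearer the fingertips, then carried it to the tray.

**Setting down:** The low edge touched the tray floor first and I pressed the block nearly flat within the grip. When I opened the fingers, the far edge settled its last few millimetres (about 6 mm by my estimate) on its own, so the end of the set-down was not fully held.

**Last checks:**
- The block's top face is level to within 0.6°, and its mean height is about 32.5 mm, against 32 mm expected.
- The gouge by the tray, the mallet and the blade of the gouge at the slope show no change between the first and last pictures. I did not compare that gouge's handle separately.
- Wrist-force readings, taken at the end of each move, stayed around 11 N or less.
- None of the checks failed or disagreed.

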